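# Rack the gap gauges and lock them with the keeper bar

### The job

Push the free end of the gauge rack's keeper bar round its pivot until it is fully open against its stop, then slide every gap gauge lying on the desk flat into a slot of its own, any slot, fully home until its handle meets the block, and let go. When all of them are home, swing the keeper bar fully shut against its other stop behind the handles, without slamming it, and leave the tape roll, the jar and the small circuit board where they are.

Things in the scene. Friction and masses are not known exactly. Their poses are not given: they have to be found in the camera images.
- rack: fixed gauge rack: aluminium base plate (x -118..178, y -98..68 mm, 10 thick) with a grey block (x -109..109, y 0..62, top z = 55 mm) that has four slots in its face y = 0. Gauges go in flat along +y; before each slot a rest rib, 14 wide, y -59..-1, top z = 25 mm, bears the handle. Origin: on the desk under the middle of the face, z up. Stop pegs by the pivot, 40 mm high
- keeper (a joint): angle of the keeper bar, rad: 0 = shut on its stop (bar along the rack's x, 3 mm behind the handles of home gauges), 1.57 = fully open on the other stop; grows anticlockwise from above, the free end swinging away from the block to the rack's -y. Stays where left; friction about 0.1 N m (under 1 N at the free end)
- pivot (a point): axis of the keeper bar's vertical pivot pin, at the bar's mid-height; x = 145, y = -72, z = 35 mm in the rack's frame
- keeper_end (a point): middle of the free end of the keeper bar: square steel bar 14 x 14 mm, 288 mm from pivot to free end, 28 mm of tail behind the pivot. It swings level, 28 to 42 mm above the desk, and so passes over gauges lying there. Its last 45 mm stand past the slots and rests, with both sides clear to push
- slot_1 (a point): middle of the mouth of slot 1, on the block's face at x = -81 mm in the rack's frame, 34 mm above the desk; a home gauge has its origin here. Axes as the rack's. The slot is 24 mm wide, 11 mm high (29.5 to 40.5 mm above the desk), about 59 mm deep; it fits any gauge
- slot_2 (a point): middle of the mouth of slot 2, on the block's face at x = -27 mm in the rack's frame, 34 mm above the desk; a home gauge has its origin here. Axes as the rack's. The slot is 24 mm wide, 11 mm high (29.5 to 40.5 mm above the desk), about 59 mm deep; it fits any gauge
- slot_3 (a point): middle of the mouth of slot 3, on the block's face at x = 27 mm in the rack's frame, 34 mm above the desk; a home gauge has its origin here. Axes as the rack's. The slot is 24 mm wide, 11 mm high (29.5 to 40.5 mm above the desk), about 59 mm deep; it fits any gauge
- slot_4 (a point): middle of the mouth of slot 4, on the block's face at x = 81 mm in the rack's frame, 34 mm above the desk; a home gauge has its origin here. Axes as the rack's. The slot is 24 mm wide, 11 mm high (29.5 to 40.5 mm above the desk), about 59 mm deep; it fits any gauge
- gauge_1: flat gap gauge, 112 mm long, same either way up: black handle 28 wide, 62 long, 18 mm thick; steel blade 20 wide, 50 long, 5 mm thick at mid-thickness (tip tapers to 14 mm). Origin: middle of the shoulder between blade and handle, 9 mm over the desk when lying flat; +y to the blade's tip, z through the thickness; handle centre at y = -31 mm. 50 to 100 g. Starts flat on the desk; 3 or 4 gauges are present
- gauge_2: flat gap gauge, 112 mm long, same either way up: black handle 28 wide, 62 long, 18 mm thick; steel blade 20 wide, 50 long, 5 mm thick at mid-thickness (tip tapers to 14 mm). Origin: middle of the shoulder between blade and handle, 9 mm over the desk when lying flat; +y to the blade's tip, z through the thickness; handle centre at y = -31 mm. 50 to 100 g. Starts flat on the desk; 3 or 4 gauges are present
- gauge_3: flat gap gauge, 112 mm long, same either way up: black handle 28 wide, 62 long, 18 mm thick; steel blade 20 wide, 50 long, 5 mm thick at mid-thickness (tip tapers to 14 mm). Origin: middle of the shoulder between blade and handle, 9 mm over the desk when lying flat; +y to the blade's tip, z through the thickness; handle centre at y = -31 mm. 50 to 100 g. Starts flat on the desk; 3 or 4 gauges are present
- gauge_4: flat gap gauge, 112 mm long, same either way up: black handle 28 wide, 62 long, 18 mm thick; steel blade 20 wide, 50 long, 5 mm thick at mid-thickness (tip tapers to 14 mm). Origin: middle of the shoulder between blade and handle, 9 mm over the desk when lying flat; +y to the blade's tip, z through the thickness; handle centre at y = -31 mm. 50 to 100 g. Starts flat on the desk; 3 or 4 gauges are present
- tape_roll: bystander: roll of black tape lying flat, 73 mm across, 19 mm high; origin under its centre
- flux_jar: bystander: small jar, amber with white lid, 43 mm across, 38 mm high; origin under its centre
- board_small: bystander: small green circuit board with parts, 78 x 58 x 24 mm; origin under its centre

How it is judged (in metres and radians):
On the way, in this order (a step that is already met when the one before it is completed fails the run):
1. the keeper bar is fully open against its stop (value of joint keeper above 1.5 rad), for 0.2 s.
2. every gauge is home in a slot and let go, with the keeper bar not yet shut ((distance between gauge_1 and slot_1 below 0.007 m or distance between gauge_1 and slot_2 below 0.007 m or distance between gauge_1 and slot_3 below 0.007 m or distance between gauge_1 and slot_4 below 0.007 m) and angle between the y axis of each of gauge_1, gauge_2, gauge_3, gauge_4 and the y axis of rack, either way round below 0.15 rad and (distance between gauge_2 and slot_1 below 0.007 m or distance between gauge_2 and slot_2 below 0.007 m or distance between gauge_2 and slot_3 below 0.007 m or distance between gauge_2 and slot_4 below 0.007 m) and (distance between gauge_3 and slot_1 below 0.007 m or distance between gauge_3 and slot_2 below 0.007 m or distance between gauge_3 and slot_3 below 0.007 m or distance between gauge_3 and slot_4 below 0.007 m) and (distance between gauge_4 and slot_1 below 0.007 m or distance between gauge_4 and slot_2 below 0.007 m or distance between gauge_4 and slot_3 below 0.007 m or distance between gauge_4 and slot_4 below 0.007 m) and contact force between the fingers and gauge_1 below 0.05 N and contact force between the fingers and gauge_2 below 0.05 N and contact force between the fingers and gauge_3 below 0.05 N and contact force between the fingers and gauge_4 below 0.05 N and value of joint keeper above 0.3 rad), for 0.2 s.
At the end, for the whole second after the job is handed in: every gauge present lies at rest in a slot, its shoulder within 7 mm of the slot's mouth point and its blade within 0.15 rad of the slot's direction, and the keeper bar is at rest within 0.05 rad of shut ((distance between gauge_1 and slot_1 below 0.007 m or distance between gauge_1 and slot_2 below 0.007 m or distance between gauge_1 and slot_3 below 0.007 m or distance between gauge_1 and slot_4 below 0.007 m) and angle between the y axis of each of gauge_1, gauge_2, gauge_3, gauge_4 and the y axis of rack, either way round below 0.15 rad and (distance between gauge_2 and slot_1 below 0.007 m or distance between gauge_2 and slot_2 below 0.007 m or distance between gauge_2 and slot_3 below 0.007 m or distance between gauge_2 and slot_4 below 0.007 m) and (distance between gauge_3 and slot_1 below 0.007 m or distance between gauge_3 and slot_2 below 0.007 m or distance between gauge_3 and slot_3 below 0.007 m or distance between gauge_3 and slot_4 below 0.007 m) and (distance between gauge_4 and slot_1 below 0.007 m or distance between gauge_4 and slot_2 below 0.007 m or distance between gauge_4 and slot_3 below 0.007 m or distance between gauge_4 and slot_4 below 0.007 m) and value of joint keeper below 0.05 rad and velocity of joint keeper between -0.05 and 0.05 rad/s and linear speed of each of gauge_1, gauge_2, gauge_3, gauge_4 below 0.02 m/s); the robot touches nothing.
It fails at once if the keeper bar is slammed (turns faster than 3 rad/s) (velocity of joint keeper above 3 rad/s or velocity of joint keeper below -3 rad/s).
It fails at once if the tape roll, the jar or the small board is moved more than 30 mm (distance of any of tape_roll, flux_jar, board_small from where it was at the start of the episode above 0.03 m).
Of gauge_1, gauge_2, gauge_3, gauge_4 only 3 to 4 are there at a start; the rules pass over those that are not, and their reading is None.
At some moment in a run one of gauge_1, gauge_2, gauge_3, gauge_4 may be knocked a few centimetres aside while the robot is not near it.
Once in a run the grip may slacken for a moment while it holds something.
It also fails if it takes over 200 s, if anything falls off the work surface, if the arm or the gripper's body presses on something with over 40 N, if the wrist force passes 120 N, or if a joint passes its speed limit or range.

### The arm

A 6-joint arm with a two-finger parallel gripper is mounted at the origin on a cart in front of the work surface, level with it; the furniture and walls round the work are solid. World frame = base frame: x ahead of the robot, y to its left, z up, the work surface at z = 0. Lengths are in m, angles in degrees, forces in N, time in s.
With the tool pointing down it reaches from about 0.4 to 0.825 m from the base axis. Payload 7 kg.
Tool frame: the origin (TCP) lies midway between the tips of the shut fingers; the grasp point (between the pads) lies 19 mm behind it; z points along the fingers, y is the line along which they close (so a half turn about z gives the same grasp; the last joint's range is limited). The gripper opens to 88 mm and grips with 3 to 60 N. Pads are 19 mm wide; open, the fingers measure 130 mm over their backs; the gripper's body (78 mm by 193 mm) begins 47 mm behind the grasp point.
Start: joints at [-57.691, 20.546, 0.682, 0, -70.136, -16.507], TCP at [0.184, -0.649, 0.198] pointing down, gripper open.
Joint ranges: [-176.03, 176.03], [-82.01, 121.73], [-58.28, 71.71], [-173.87, 95.51], [-174.79, -0.11], [-173.66, 173.66]. Speed limits (degrees/s): [136.94, 136.94, 172.46, 180, 180, 180].

### API

Orientations are given as [roll, pitch, yaw] about the fixed x, y, z axes, in that order (R = Rz(yaw) Ry(pitch) Rx(roll)).
In Python, from plant import r gives the robot as it stands.
- The arm moves only by the tool drive_tool, never from a script. Its argument "commands" is a list of rows, each an object of numbers: "hand": the closure, from 0 (fully open) to 1 (shut); "tx", "ty", "tz": the shift along the world's x, y, z scaled (see below); "turn": the turn about the world's z scaled (see below). A call has 1 to 10 rows; each row is the pose to reach, as a shift and turn from the pose commanded when the call began; what a row does not reach only later rows make up. The controller multiplies each number of a shift by 0.6 m and each number of a turn by 90 degrees. A row lasts 1/10 s, in which the tool goes at most 50 mm and 8.59 degrees, less where a joint would pass 70% of its speed; a pose out of reach is approached as far as the arm can. A call with a number of a shift or a turn outside -1 to 1 is refused whole. A call with a gripper value outside its range is refused whole. The fingers move at their own pace and stop on an object; "grip_force" is the grip in N (left out, the last holds). Time passes only in rows, so rows that repeat a pose let the fingers close. It gives the time, the measured TCP pose, the force, the opening and the grip force at its end, in the units of the state.
- r.get_state(): the state, without advancing time (a new reading comes with each control period).
- r.capture(name): name is "side" or "top"; returns a dict with "frame" (400x640x3 uint8, red, green, blue), "fx", "fy", "cx", "cy" (pixels), "D" ([k1, k2, p1, p2, k3] as OpenCV has them; the pictures are not rectified), "world_from_camera" (4x4, takes a point from camera to world coordinates). Camera axes: x right, y down, z forward; pixel columns grow to the right and rows downward; lengths in m; the calibration is good to about 2 mm. A picture is of the moment at which its call begins. There is no depth.
- r.close_job(): hands the job in; it is judged then, once.
Trained networks look in the newest picture that a camera, given by its name, has taken for a name from the list of things; names that differ only in an ending like _2 or _b are one class to them, and where a whole thing is asked for, a point or a joint stands for the part that bears it (a point fixed in the world has none). Each returns a list of dicts, best first, with "score" (0 to 1); they miss things now and then, are a little off and sometimes report something else, mostly with a low value. They report only what shows in the picture. A call takes as long as a camera call.
- r.trace(label, camera): "pixels" (400x640 bool, what is visible of it) and "extent" ([left, top, right, bottom] in pixels, round what is visible of it).
The state is a dict: "time_s": time; "joints": joint angles; "qd": joint speeds; "joint_torque": joint torques, N m; "tcp_pos": TCP position; "eef_rot": TCP orientation; "contact_force": force on the tool from outside, world axes, zero at the start; "moment": the same for the moment, N m; "gripper_width": finger opening in m; "gripper_force": force on a finger pad.
Only numpy, scipy, OpenCV 4.12 (cv2) and the standard library are available. Lean on these libraries where they do the work, as an engineer would, in place of code of your own. Each camera call takes 0.05 s, during which the arm holds its last target. There are 200 camera calls.

## Working session

There is one attempt and no reset: what is moved stays moved. The work goes in short steps, Python scripts to look and compute and a tool call to move; the robot and the scene stay as the last step left them, time stands still between calls to the robot, and variables do not carry over. Pictures are saved under pics/ and viewed, at most 14 in all, crops included, and the job is handed in when it is done.

Besides the shell and the picture viewer there is one more tool, called after "Call:" as name(argument=value, ...) on one line, values as JSON. drive_tool: Moves the arm, as the interface text tells. Its arguments: {"type":"object","properties":{"commands":{"type":"array"},"grip_force":{"type":"number"}},"required":["commands"]}

```bash
ls; mkdir -p pics
cat > h.py <<'E'
import numpy as np, cv2
from plant import r
def cap(n,save=None):
    c=r.capture(n)
    if save: cv2.imwrite('pics/'+save,c['frame'][:,:,::-1])
    return c
def K(c): return np.array([[c['fx'],0,c['cx']],[0,c['fy'],c['cy']],[0,0,1.]])
def ray(c,px,z):
    """pixels (N,2) -> world points on plane z"""
    u=cv2.undistortPoints(np.array(px,float).reshape(-1,1,2),K(c),np.array(c['D'],float))[:,0]
    T=np.array(c['world_from_camera']); d=np.c_[u,np.ones(len(u))]@T[:3,:3].T; o=T[:3,3]
    return o+d*((z-o[2])/d[:,2])[:,None]
def proj(c,P):
    W=np.linalg.inv(np.array(c['world_from_camera']))
    return cv2.projectPoints(np.array(P,float).reshape(-1,1,3),cv2.Rodrigues(W[:3,:3])[0],W[:3,3],K(c),np.array(c['D'],float))[0][:,0]
E
python3 - <<'E'
from h import *
for n in ('top','side'):
    c=cap(n,n+'0.png'); print(n,np.round(c['world_from_camera'],3).tolist(),c['fx'])
    for l in ('rack','keeper','gauge_1','tape_roll','flux_jar','board_small'):
        for d in r.trace(l,n): 
            if d['score']>.3:
                m=d['pixels']; v,u=np.nonzero(m)
                print(l,round(d['score'],2),d['extent'],m.sum(), np.round(ray(c,[[u.mean(),v.mean()]],.018)[0],3))
print(r.get_state())
E
```

```text
pics
top [[-0.007, -0.986, 0.166, 0.323], [-1.0, 0.004, -0.016, 0.034], [0.016, -0.166, -0.986, 1.461], [0.0, 0.0, 0.0, 1.0]] 480.0965912302195
rack 0.8 [243.5, 144.5, 362.9, 247.7] 5526 [0.56  0.134 0.018]
keeper 0.93 [285.8, 147.3, 365.0, 220.0] 487 [ 0.593 -0.003  0.018]
gauge_1 0.86 [406.3, 234.1, 443.4, 244.3] 305 [ 0.428 -0.305  0.018]
gauge_1 0.79 [353.4, 229.1, 385.1, 245.1] 274 [ 0.436 -0.146  0.018]
gauge_1 0.76 [353.0, 191.7, 381.7, 208.7] 264 [ 0.543 -0.138  0.018]
tape_roll 0.76 [435.9, 139.2, 456.9, 162.2] 347 [ 0.701 -0.381  0.018]
flux_jar 0.76 [191.6, 166.7, 204.4, 183.7] 181 [0.626 0.385 0.018]
flux_jar 0.48 [352.4, 228.4, 388.2, 244.8] 297 [ 0.437 -0.147  0.018]
flux_jar 0.4 [286.9, 149.3, 363.7, 221.5] 497 [ 0.586 -0.011  0.018]
board_small 0.66 [351.9, 229.3, 384.9, 246.8] 286 [ 0.437 -0.147  0.018]
board_small 0.55 [173.4, 216.0, 193.8, 244.0] 448 [0.458 0.423 0.018]
side [[-0.947, -0.207, 0.245, 0.276], [-0.319, 0.557, -0.767, 0.901], [0.022, -0.805, -0.593, 0.728], [0.0, 0.0, 0.0, 1.0]] 378.25155598864797
rack 0.74 [249.4, 176.2, 365.6, 268.9] 4944 [0.558 0.14
[... 426 characters left out ...]
time_s': 0.7, 'joints': array([-5.76922703e+01,  2.05439736e+01,  6.82703064e-01, -1.77251622e-03,
       -7.01380724e+01, -1.65068535e+01]), 'qd': array([-0.06894072, -0.00760867, -0.03330743, -0.06707068, -0.06307245,
        0.03460987]), 'joint_torque': array([ 2.19251531e-03, -5.82164240e+01,  2.93246377e+01,  7.00134069e+00,
        1.24108823e-02, -8.64042295e-05]), 'tcp_pos': array([ 0.18377931, -0.64946377,  0.19778828]), 'eef_rot': array([-1.79999844e+02,  1.78507931e-03, -1.64199726e+02]), 'contact_force': array([-0.17577169, -0.10812387,  0.49197496]), 'moment': array([-5.61055513e-06,  7.60341544e-03, -4.39473178e-02]), 'gripper_force': 0.0, 'gripper_width': 0.08783676050639738}
```

Run:
```python
import cv2
a=cv2.imread('pics/top0.png')[125:275,160:480]
cv2.imwrite('pics/t0.png',cv2.resize(a,None,fx=2.5,fy=2.5,interpolation=cv2.INTER_CUBIC))
```

```text
(no output)
```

View pics/t0.png

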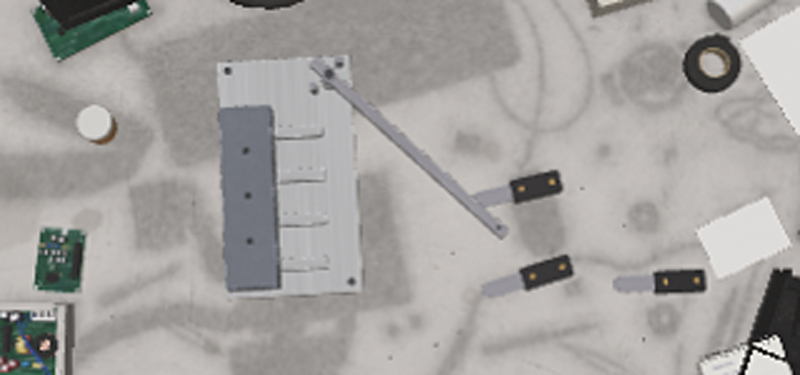

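View pics/side0.png

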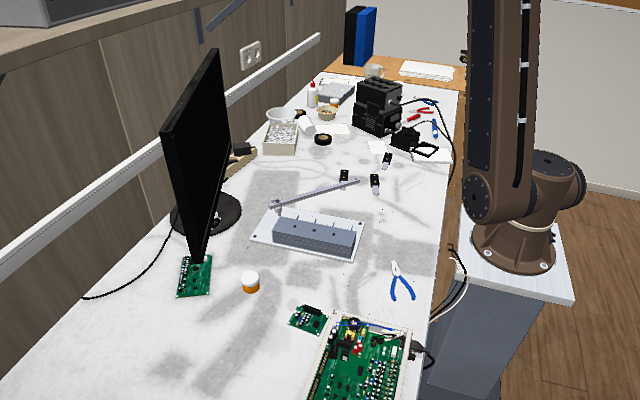

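```bash
cat >> h.py <<'E'
from scipy.optimize import minimize
def grad(c,s=0.7):
    g=cv2.GaussianBlur(c['frame'].astype(np.float32),(0,0),s)
    gx=cv2.Sobel(g,cv2.CV_32F,1,0)/8; gy=cv2.Sobel(g,cv2.CV_32F,0,1)/8
    return np.sqrt((gx**2+gy**2).max(2))
def edges(segs,n=40):
    return np.concatenate([np.linspace(a,b,n) for a,b in segs])
def loop(pts,z): 
    p=[np.array([*q,z],float) for q in pts]; return list(zip(p,p[1:]+p[:1]))
def world(P,p):
    c,s=np.cos(p[2]),np.sin(p[2]); return np.c_[P[:,0]*c-P[:,1]*s+p[0],P[:,0]*s+P[:,1]*c+p[1],P[:,2]]
def fit(cs,P,p0,spread=(.006,.006,.1)):
    G=[grad(c) for c in cs]
    def f(q):
        p=np.array(p0)+np.array(q)*spread; v=0
        for c,g in zip(cs,G):
            u=proj(c,world(P,p)).astype(np.float32)
            v-=cv2.remap(g,u[:,0:1],u[:,1:2],cv2.INTER_CUBIC).mean()
        return v
    best=None
    for a in np.linspace(-1,1,5):
        for b in np.linspace(-1,1,5):
            for d in np.linspace(-1,1,5):
                v=f((a,b,d)); 
                if best is None or v<best[0]: best=(v,(a,b,d))
    o=minimize(f,best[1],method='Nelder-Mead',options=dict(initial_simplex=np.array(best[1])+np.array([[0,0,0],[.3,0,0],[0,.3,0],[0,0,.3]])))
    return np.array(p0)+o.x*spread,-o.fun
m=1e-3
RACK=edges(loop([(-.109,0),(.109,0),(.109,.062),(-.109,.062)],.055)+loop([(-.118,-.098),(.178,-.098),(.178,.068),(-.118,.068)],.010)[:2],60)
GAUGE=edges(loop([(-.014,0),(.014,0),(.014,-.062),(-.014,-.062)],.018)+[(np.array(a),np.array(b)) for a,b in [((-.010,0,.0115),(-.010,.042,.0115)),((.010,0,.0115),(.010,.042,.0115))]])
BAR=edges(loop([(-.028,-.007),(.288,-.007),(.288,.007),(-.028,.007)],.042),80)
E
python3 - <<'E'
from h import *
cs=[cap('top'),cap('side')]
for n,s in (('top',cs[:1]),('side',cs[1:]),('both',cs)):
    p,v=fit(s,RACK,(.545,.105,-.03),(.02,.02,.1)); print(n,'rack',np.round(p,4),round(v,1))
    piv=world(np.array([[.145,-.072,0]]),p)[0]
    b,v=fit(s,BAR,(piv[0],piv[1],np.radians(230)),(.006,.006,.2)); print(' bar',np.round(b,4),v, 'piv',np.round(piv,4),'keeper',b[2]-p[2]-np.pi)
    for g in ((.428,-.305),(.436,-.146),(.543,-.138)):
        q,v=fit(s,GAUGE,(g[0],g[1]+.01,.1),(.02,.03,.3)); print(' gauge',np.round(q,4),round(v,1))
c=cs[0]
img=cv2.resize(c['frame'][125:275,160:480],None,fx=2.5,fy=2.5,interpolation=cv2.INTER_CUBIC)[:,:,::-1].copy()
E
```

```text
top rack [0.527  0.0952 0.0591] 10.6
 bar [0.6514 0.0641 3.9368] 19.145587921142578 piv [0.676  0.0319 0.    ] keeper 0.7360314481344958
 gauge [ 0.4287 -0.2958  0.0382] 38.7
 gauge [ 0.4336 -0.1351  0.2972] 35.1
 gauge [ 0.5405 -0.1242  0.2255] 33.7
side rack [0.5364 0.0975 0.0438] 18.8
 bar [0.6878 0.0359 3.7473] 26.390338897705078 piv [0.6844 0.0319 0.    ] keeper 0.5619138986823642
 gauge [ 0.4262 -0.2951  0.0493] 63.9
 gauge [ 0.4327 -0.1338  0.2862] 58.9
 gauge [ 0.5388 -0.1229  0.2294] 60.6
both rack [0.5366 0.0964 0.0522] 26.7
 bar [0.6831 0.0174 3.7854] 37.49588394165039 piv [0.6852 0.032  0.    ] keeper 0.5916920772250638
 gauge [ 0.4273 -0.2956  0.0442] 99.3
 gauge [ 0.4333 -0.1349  0.2874] 93.2
 gauge [ 0.5397 -0.124   0.2255] 93.1
```

```bash
cat >> h.py <<'E'
def overlay(c,items,crop,k,name):
    x0,y0,x1,y1=crop
    im=cv2.resize(c['frame'][y0:y1,x0:x1],None,fx=k,fy=k,interpolation=cv2.INTER_CUBIC)[:,:,::-1].copy()
    for P,p in items:
        for u in proj(c,world(P,p)):
            q=((u-[x0,y0]+.5)*k-.5).round().astype(int); cv2.circle(im,tuple(int(t) for t in q),0,(0,0,255),-1)
    cv2.imwrite('pics/'+name,im)
E
python3 - <<'E'
from h import *
cs=[cap('top'),cap('side')]
for s in (.005,.01,.03):
  for n,q in (('top',cs[:1]),('side',cs[1:]),('both',cs)):
    for x0 in (.535,.545,.555): 
      p,v=fit(q,RACK,(x0,.1,.03),(s,s,.05)); print(s,n,np.round(p,4),round(v,1))
p=(.5366,.0964,.0522)
overlay(cs[0],[(RACK,p)],(230,130,390,260),4,'o1.png')
E
```

```text
0.005 top [0.527  0.0952 0.0591] 10.6
0.005 top [0.5511 0.0964 0.0518] 9.4
0.005 top [0.5511 0.0964 0.0518] 9.4
0.005 side [0.5364 0.0976 0.0425] 18.8
0.005 side [0.5364 0.0976 0.0447] 18.8
0.005 side [0.5522 0.0976 0.0325] 14.5
0.005 both [0.5366 0.0963 0.0522] 26.7
0.005 both [0.5366 0.0963 0.0536] 26.7
0.005 both [0.5514 0.0967 0.0438] 23.2
0.01 top [0.527  0.0953 0.0591] 10.6
0.01 top [0.5511 0.0964 0.0524] 9.4
0.01 top [0.5511 0.0964 0.0524] 9.4
0.01 side [0.5363 0.0976 0.0417] 18.8
0.01 side [0.5363 0.0976 0.0417] 18.8
0.01 side [0.5364 0.0977 0.0437] 18.8
0.01 both [0.5365 0.0963 0.0524] 26.7
0.01 both [0.5365 0.0963 0.0524] 26.7
0.01 both [0.5483 0.0965 0.0456] 23.2
0.03 top [0.5312 0.1585 0.0601] 19.4
0.03 top [0.5313 0.1586 0.0596] 19.4
0.03 top [0.5271 0.0951 0.059 ] 10.6
0.03 side [0.5362 0.0976 0.0412] 18.8
0.03 side [0.5364 0.0976 0.0434] 18.8
0.03 side [0.5365 0.0977 0.0439] 18.8
0.03 both [0.534 0.131 0.087] 26.4
0.03 both [0.5316 0.159  0.0496] 47.3
0.03 both [0.5366 0.0963 0.0523] 26.7
```

View pics/o1.png

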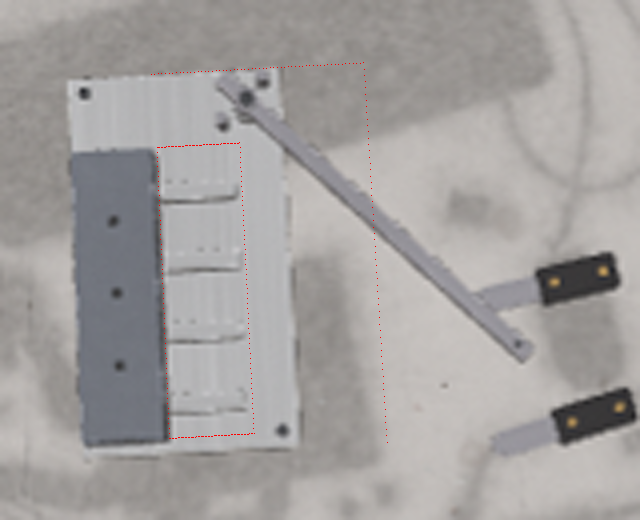

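The initial guess was 60 mm off in y; the block's face sits at y≈0.159 (overlay offset by one block depth). Refit.

Run:
```python
from h import *
cs=[cap('top'),cap('side')]
for n,q in (('top',cs[:1]),('side',cs[1:]),('both',cs)):
    p,v=fit(q,RACK,(.5316,.159,.05),(.008,.008,.04)); print(n,np.round(p,4),round(v,1))
    piv=world(np.array([[.145,-.072,0]]),p)[0]
    b,v=fit(q,BAR,(piv[0],piv[1],np.radians(231)),(.006,.006,.15)); print(' bar',np.round(b,4),round(v,1), 'piv',np.round(piv,4),'keeper',b[2]-p[2]-np.pi)
G=[(.4273,-.2956,.0442),(.4333,-.1349,.2874),(.5397,-.124,.2255)]
overlay(cs[0],[(RACK,p),(BAR,b)]+[(GAUGE,g) for g in G],(230,130,450,260),3.5,'o2.png')
end=world(np.array([[.288,0,0],[.255,-.0,0],[.265,.03,0]]),b); print(np.round(end,4))
```

```text
top [0.5313 0.1586 0.0606] 19.4
 bar [0.6797 0.0987 3.9625] 15.5 piv [0.6804 0.0955 0.    ] keeper 0.7604066929800473
side [0.5321 0.1594 0.0449] 28.4
 bar [0.6658 0.106  4.2439] 40.5 piv [0.6801 0.0939 0.    ] keeper 1.057391504560412
both [0.5316 0.1591 0.0471] 47.3
 bar [0.6728 0.1035 4.2037] 47.6 piv [0.6798 0.094  0.    ] keeper 1.01496227603361
[[ 0.5325 -0.148   0.    ]
 [ 0.5486 -0.1192  0.    ]
 [ 0.5699 -0.1425  0.    ]]
```

View pics/o2.png

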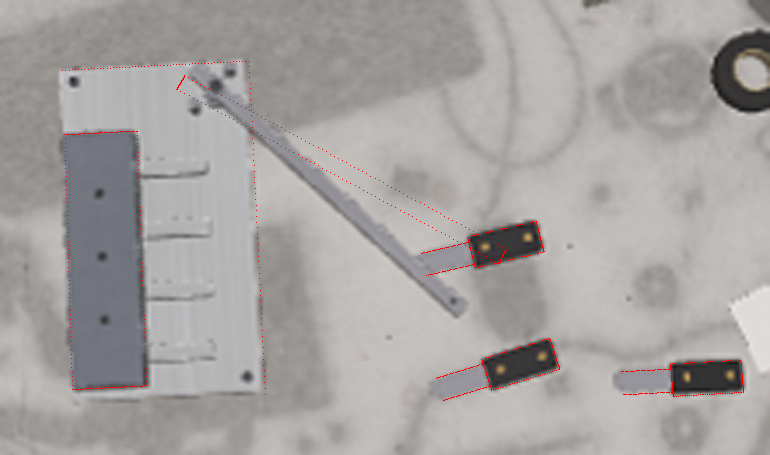

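Call:
drive_tool(commands=[{"hand":1,"tx":0.48,"ty":0.96,"turn":-0.144},{"hand":1,"tx":0.48,"ty":0.96,"turn":-0.144},{"hand":1,"tx":0.48,"ty":0.96,"turn":-0.144},{"hand":1,"tx":0.48,"ty":0.96,"turn":-0.144},{"hand":1,"tx":0.48,"ty":0.96,"turn":-0.144},{"hand":1,"tx":0.48,"ty":0.96,"turn":-0.144},{"hand":1,"tx":0.48,"ty":0.96,"turn":-0.144},{"hand":1,"tx":0.48,"ty":0.96,"turn":-0.144},{"hand":1,"tx":0.48,"ty":0.96,"turn":-0.144},{"hand":1,"tx":0.48,"ty":0.96,"turn":-0.144}], grip_force=20)

```text
invalid input
```

Call:
drive_tool(commands=[{"hand":1,"tx":0.48,"ty":0.96,"tz":0,"turn":-0.144},{"hand":1,"tx":0.48,"ty":0.96,"tz":0,"turn":-0.144},{"hand":1,"tx":0.48,"ty":0.96,"tz":0,"turn":-0.144},{"hand":1,"tx":0.48,"ty":0.96,"tz":0,"turn":-0.144},{"hand":1,"tx":0.48,"ty":0.96,"tz":0,"turn":-0.144},{"hand":1,"tx":0.48,"ty":0.96,"tz":0,"turn":-0.144},{"hand":1,"tx":0.48,"ty":0.96,"tz":0,"turn":-0.144},{"hand":1,"tx":0.48,"ty":0.96,"tz":0,"turn":-0.144},{"hand":1,"tx":0.48,"ty":0.96,"tz":0,"turn":-0.144},{"hand":1,"tx":0.48,"ty":0.96,"tz":0,"turn":-0.144}], grip_force=20)

```text
time_s: 2.0
tcp_pos: [0.408, -0.2004, 0.1983]
eef_rot: [-180.0, 0.1, -177.2]
contact_force: [1.9, -1.0, -0.6]
gripper_width: 0.0132
gripper_force: 0.0
```

Call:
drive_tool(commands=[{"hand":1,"tx":0.108,"ty":0.217,"tz":0,"turn":0},{"hand":1,"tx":0.108,"ty":0.217,"tz":0,"turn":0},{"hand":1,"tx":0.108,"ty":0.217,"tz":0,"turn":0},{"hand":1,"tx":0.108,"ty":0.217,"tz":-0.1,"turn":0},{"hand":1,"tx":0.108,"ty":0.217,"tz":-0.18,"turn":0},{"hand":1,"tx":0.108,"ty":0.217,"tz":-0.24,"turn":0},{"hand":1,"tx":0.108,"ty":0.217,"tz":-0.28,"turn":0},{"hand":1,"tx":0.108,"ty":0.217,"tz":-0.28,"turn":0},{"hand":1,"tx":0.108,"ty":0.217,"tz":-0.28,"turn":0}])

```text
time_s: 2.9
tcp_pos: [0.4727, -0.0721, 0.0303]
eef_rot: [-180.0, -0.0, -177.1]
contact_force: [0.4, -0.0, 1.3]
gripper_width: 0.0
gripper_force: 0.0
```

Run:
```python
from h import *
c=cap('top'); s=r.get_state(); print(s['tcp_pos'])
overlay(c,[],(230,130,450,260),3.5,'o3.png')
```

```text
[ 0.47340835 -0.07194103  0.03113453]
```

View pics/o3.png

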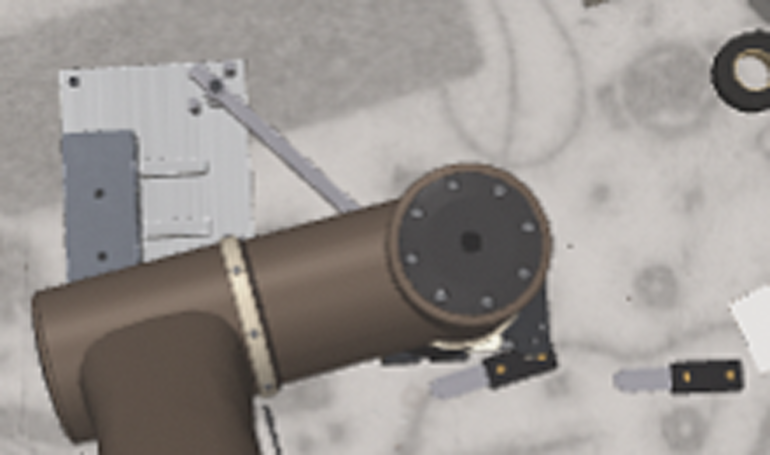

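Call:
drive_tool(commands=[{"hand":1,"tx":0.02,"ty":-0.019,"tz":-0.008,"turn":0},{"hand":1,"tx":0.045,"ty":-0.042,"tz":-0.008,"turn":0},{"hand":1,"tx":0.071,"ty":-0.063,"tz":-0.008,"turn":0},{"hand":1,"tx":0.096,"ty":-0.084,"tz":-0.008,"turn":0},{"hand":1,"tx":0.131,"ty":-0.105,"tz":-0.008,"turn":0},{"hand":1,"tx":0.165,"ty":-0.123,"tz":-0.008,"turn":0},{"hand":1,"tx":0.203,"ty":-0.137,"tz":-0.008,"turn":0},{"hand":1,"tx":0.24,"ty":-0.148,"tz":-0.008,"turn":0},{"hand":1,"tx":0.273,"ty":-0.153,"tz":-0.008,"turn":0},{"hand":1,"tx":0.303,"ty":-0.158,"tz":-0.008,"turn":0}])

```text
time_s: 3.95
tcp_pos: [0.6564, -0.1674, 0.0278]
eef_rot: [-180.0, 0.2, -177.2]
contact_force: [-0.2, -0.2, 0.8]
gripper_width: 0.0003
gripper_force: 0.0
```

Call:
drive_tool(commands=[{"hand":1,"tx":0.015,"ty":-0.002,"tz":0,"turn":0},{"hand":1,"tx":0.025,"ty":-0.003,"tz":0,"turn":0},{"hand":1,"tx":0.033,"ty":-0.003,"tz":0,"turn":0},{"hand":1,"tx":0.036,"ty":-0.003,"tz":0,"turn":0},{"hand":1,"tx":0.038,"ty":-0.003,"tz":0,"turn":0},{"hand":1,"tx":0.04,"ty":-0.003,"tz":0,"turn":0},{"hand":1,"tx":0.04,"ty":-0.003,"tz":0,"turn":0}])

```text
time_s: 4.65
tcp_pos: [0.6779, -0.1685, 0.025]
eef_rot: [180.0, -0.0, -177.2]
contact_force: [0.3, -0.6, -0.7]
gripper_width: 0.0005
gripper_force: 0.0
```

Call:
drive_tool(commands=[{"hand":1,"tx":0.005,"ty":0,"tz":0,"turn":0},{"hand":1,"tx":0.01,"ty":0,"tz":0,"turn":0},{"hand":1,"tx":0.01,"ty":0,"tz":0,"turn":0}])

```text
time_s: 4.95
tcp_pos: [0.6844, -0.1687, 0.0249]
eef_rot: [-180.0, 0.0, -177.2]
contact_force: [-0.7, 0.1, -0.8]
gripper_width: -0.0001
gripper_force: 0.0
```

Run:
```python
from h import *
c=cap('top'); s=r.get_state(); print(s['tcp_pos'],s['contact_force'])
cap('side');print([(d['score'],d['extent']) for d in r.trace('keeper','side')],[(d['score'],d['extent']) for d in r.trace('keeper','top')])
overlay(c,[(BAR,(.680,.094,4.76))],(230,130,450,260),3.5,'o4.png')
```

```text
[ 0.6841766  -0.16865585  0.02484893] [-0.09846622  0.03149423  0.22696186]
[(0.67, [269.8, 179.2, 361.9, 207.3])] [(0.54, [285.9, 150.2, 364.6, 220.7])]
```

View pics/o4.png

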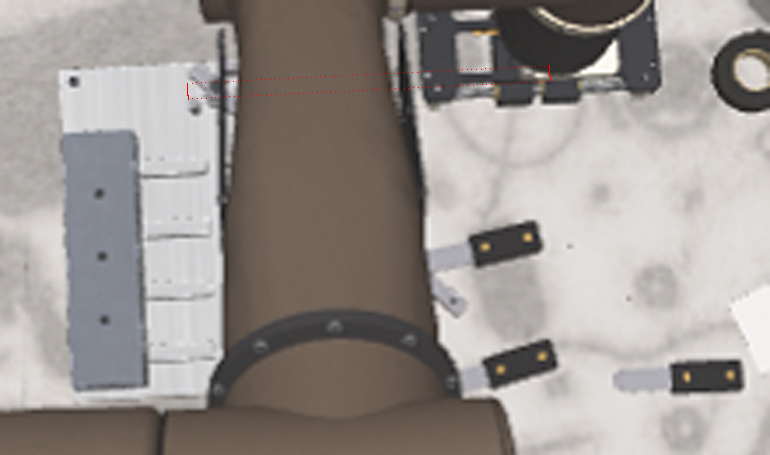

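Run:
```python
from h import *
c=cap('top'); d=cap('side','s5.png')
for px in ((455,308),(455,302)): print(np.round(ray(c,[[px[0]/3.5+230,px[1]/3.5+130]],.042),4))
print(proj(c,[r.get_state()['tcp_pos']]),proj(d,[r.get_state()['tcp_pos']]))
im=d['frame'][90:240,230:430][:,:,::-1]; cv2.imwrite('pics/s5.png',cv2.resize(im,None,fx=4,fy=4,interpolation=cv2.INTER_CUBIC))
for n,q in (('top',[c]),('side',[d]),('both',[c,d])):
    for t in (3.8,3.95): print(n,fit(q,BAR,(.680,.094,t),(.004,.004,.15)))
```

```text
[[ 0.4869 -0.1078  0.042 ]]
[[ 0.492  -0.1079  0.042 ]]
[[377.80788062 155.04042668]] [[307.58081469 163.23585426]]
top (array([0.67886074, 0.10075104, 3.87684101]), np.float64(17.769054412841797))
top (array([0.67886074, 0.10075104, 3.87684101]), np.float64(17.769054412841797))
side (array([0.68308865, 0.09923437, 3.96844253]), np.float64(22.265565872192383))
side (array([0.68308865, 0.09923437, 3.96844253]), np.float64(22.265565872192383))
both (array([0.67128704, 0.10799681, 3.90838163]), np.float64(38.16673278808594))
both (array([0.67128704, 0.10799681, 3.90838163]), np.float64(38.16673278808594))
```

View pics/s5.png

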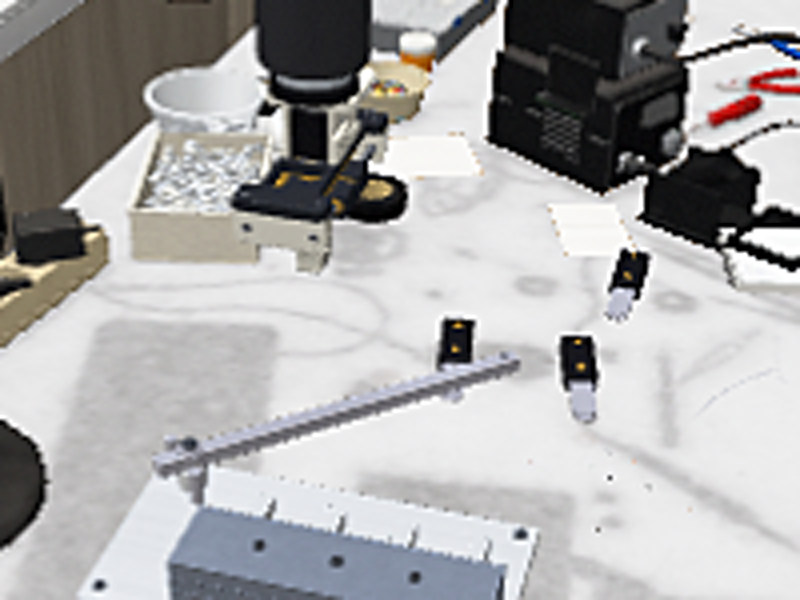

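Run:
```python
from h import *
d=cap('side'); p=r.get_state()['tcp_pos']
k=10;x0,y0=280,115
im=cv2.resize(d['frame'][y0:y0+60,x0:x0+60],None,fx=k,fy=k,interpolation=cv2.INTER_CUBIC)[:,:,::-1].copy()
for dz in (0,.02,.04,.066):
    for dy in (-.021,0,.021):
        u=proj(d,[p+[0,dy,dz]])[0]; q=((u-[x0,y0]+.5)*k).astype(int); cv2.circle(im,(int(q[0]),int(q[1])),4,(0,0,255) if dz==0 else (0,255,0),-1)
cv2.imwrite('pics/s6.png',im)
```

```text
(no output)
```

View pics/s6.png

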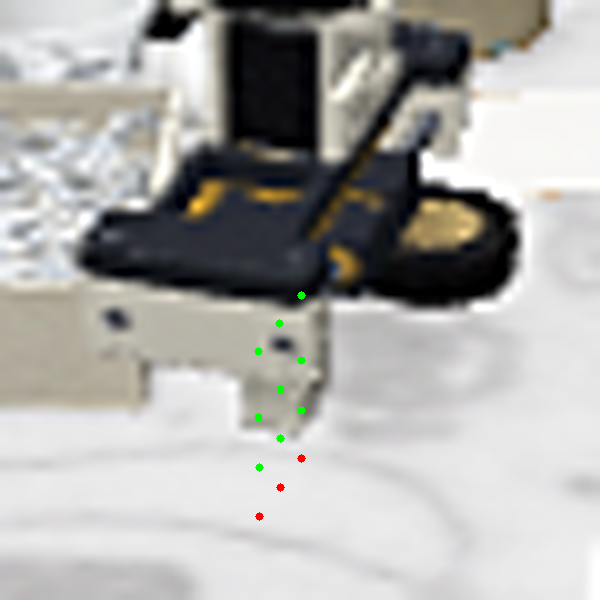

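Call:
drive_tool(commands=[{"hand":1,"tx":0,"ty":0,"tz":-0.01,"turn":0},{"hand":1,"tx":0,"ty":0,"tz":-0.02,"turn":0},{"hand":1,"tx":0,"ty":0,"tz":-0.03,"turn":0},{"hand":1,"tx":0,"ty":0,"tz":-0.035,"turn":0},{"hand":1,"tx":0,"ty":0,"tz":-0.035,"turn":0}])

```text
time_s: 5.8
tcp_pos: [0.6834, -0.1687, 0.0029]
eef_rot: [180.0, -0.1, -177.2]
contact_force: [0.0, -0.2, -0.6]
gripper_width: 0.0002
gripper_force: 0.0
```

Run:
```python
from h import *
d=cap('side'); s=r.get_state();p=s['tcp_pos'];print(p,s['contact_force'])
k=10;x0,y0=280,120
im=cv2.resize(d['frame'][y0:y0+60,x0:x0+60],None,fx=k,fy=k,interpolation=cv2.INTER_CUBIC)[:,:,::-1].copy()
for dz in (0,.02):
    for dy in (-.021,0,.021):
        u=proj(d,[p+[0,dy,dz]])[0]; q=((u-[x0,y0]+.5)*k).astype(int); cv2.circle(im,(int(q[0]),int(q[1])),4,(0,0,255) if dz==0 else (0,255,0),-1)
cv2.imwrite('pics/s7.png',im)
```

```text
[ 0.68378248 -0.16868645  0.00347828] [-0.03750529  0.53795873  0.40529469]
```

View pics/s7.png

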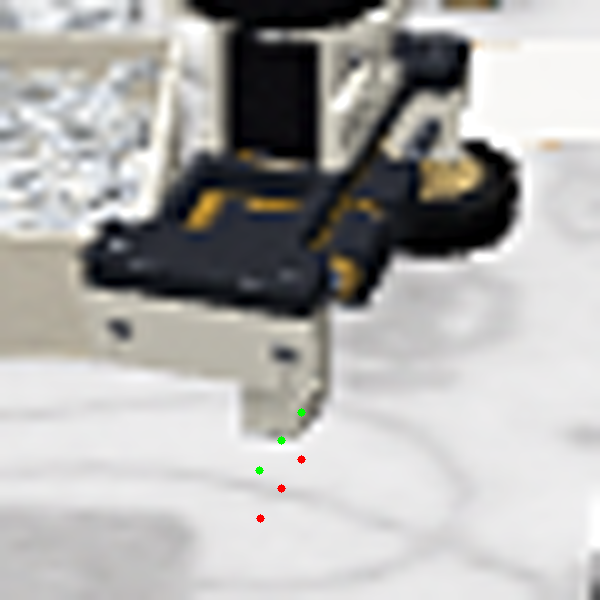

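Call:
drive_tool(commands=[{"hand":1,"tx":0,"ty":0,"tz":-0.005,"turn":0},{"hand":1,"tx":0,"ty":0,"tz":-0.01,"turn":0},{"hand":1,"tx":0,"ty":0,"tz":-0.01,"turn":0}])

```text
time_s: 6.15
tcp_pos: [0.6837, -0.1686, -0.0025]
eef_rot: [180.0, -0.0, -177.2]
contact_force: [0.3, 0.5, 0.0]
gripper_width: 0.0002
gripper_force: 0.0
```

Call:
drive_tool(commands=[{"hand":1,"tx":0,"ty":0,"tz":-0.005,"turn":0},{"hand":1,"tx":0,"ty":0,"tz":-0.01,"turn":0},{"hand":1,"tx":0,"ty":0,"tz":-0.01,"turn":0}])

```text
time_s: 6.45
tcp_pos: [0.6836, -0.1686, -0.0087]
eef_rot: [180.0, -0.0, -177.2]
contact_force: [-0.1, -0.7, -0.1]
gripper_width: 0.0009
gripper_force: 0.0
```

Call:
drive_tool(commands=[{"hand":1,"tx":0,"ty":0,"tz":-0.004,"turn":0},{"hand":1,"tx":0,"ty":0,"tz":-0.007,"turn":0},{"hand":1,"tx":0,"ty":0,"tz":-0.007,"turn":0}])

```text
time_s: 6.75
tcp_pos: [0.6838, -0.1686, -0.0126]
eef_rot: [180.0, -0.0, -177.2]
contact_force: [-0.9, 0.3, -0.6]
gripper_width: 0.0003
gripper_force: 0.0
```

Call:
drive_tool(commands=[{"hand":1,"tx":0,"ty":0,"tz":-0.003,"turn":0},{"hand":1,"tx":0,"ty":0,"tz":-0.006,"turn":0},{"hand":1,"tx":0,"ty":0,"tz":-0.006,"turn":0}])

```text
time_s: 7.05
tcp_pos: [0.6838, -0.1686, -0.0162]
eef_rot: [180.0, -0.0, -177.2]
contact_force: [0.1, 0.6, 0.1]
gripper_width: 0.0005
gripper_force: 0.0
```

Call:
drive_tool(commands=[{"hand":1,"tx":0,"ty":0,"tz":-0.002,"turn":0},{"hand":1,"tx":0,"ty":0,"tz":-0.004,"turn":0},{"hand":1,"tx":0,"ty":0,"tz":-0.004,"turn":0}])

```text
time_s: 7.35
tcp_pos: [0.6839, -0.1687, -0.0184]
eef_rot: [180.0, -0.0, -177.2]
contact_force: [-0.1, -0.7, 0.2]
gripper_width: 0.0003
gripper_force: 0.0
```

Call:
drive_tool(commands=[{"hand":1,"tx":0,"ty":0,"tz":-0.002,"turn":0},{"hand":1,"tx":0,"ty":0,"tz":-0.003,"turn":0},{"hand":1,"tx":0,"ty":0,"tz":-0.003,"turn":0}])

```text
time_s: 7.65
tcp_pos: [0.6839, -0.1687, -0.0202]
eef_rot: [180.0, -0.0, -177.2]
contact_force: [0.1, 0.1, -0.0]
gripper_width: 0.0002
gripper_force: 0.0
```

Call:
drive_tool(commands=[{"hand":1,"tx":0,"ty":0,"tz":-0.002,"turn":0},{"hand":1,"tx":0,"ty":0,"tz":-0.003,"turn":0},{"hand":1,"tx":0,"ty":0,"tz":-0.003,"turn":0}])

```text
time_s: 7.95
tcp_pos: [0.6839, -0.1686, -0.022]
eef_rot: [180.0, -0.0, -177.2]
contact_force: [0.2, -0.6, -0.3]
gripper_width: 0.0005
gripper_force: 0.0
```

Call:
drive_tool(commands=[{"hand":1,"tx":0,"ty":0,"tz":-0.002,"turn":0},{"hand":1,"tx":0,"ty":0,"tz":-0.003,"turn":0},{"hand":1,"tx":0,"ty":0,"tz":-0.003,"turn":0}])

```text
time_s: 8.25
tcp_pos: [0.6839, -0.1687, -0.0238]
eef_rot: [180.0, -0.0, -177.2]
contact_force: [0.2, 0.4, 0.5]
gripper_width: 0.0002
gripper_force: 0.0
```

Call:
drive_tool(commands=[{"hand":1,"tx":0,"ty":0,"tz":-0.002,"turn":0},{"hand":1,"tx":0,"ty":0,"tz":-0.003,"turn":0},{"hand":1,"tx":0,"ty":0,"tz":-0.003,"turn":0}])

```text
time_s: 8.55
tcp_pos: [0.6839, -0.1687, -0.0256]
eef_rot: [180.0, -0.0, -177.2]
contact_force: [0.5, 0.8, -0.7]
gripper_width: 0.0
gripper_force: 0.0
```

Run:
```python
from h import *
d=cap('side'); s=r.get_state();p=s['tcp_pos'];print(p,s['contact_force'])
k=10;x0,y0=280,120
im=cv2.resize(d['frame'][y0:y0+60,x0:x0+60],None,fx=k,fy=k,interpolation=cv2.INTER_CUBIC)[:,:,::-1].copy()
for dz in (0,.02):
    for dy in (-.021,0,.021):
        u=proj(d,[p+[0,dy,dz]])[0]; q=((u-[x0,y0]+.5)*k).astype(int); cv2.circle(im,(int(q[0]),int(q[1])),4,(0,0,255) if dz==0 else (0,255,0),-1)
cv2.imwrite('pics/s8.png',im)
```

```text
[ 0.6839614  -0.16865738 -0.0255105 ] [-1.23081    -0.74333643  0.41991109]
```

View pics/s8.png

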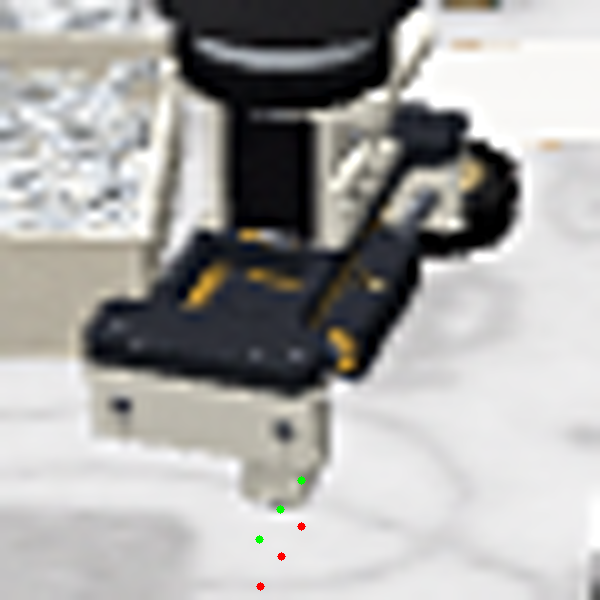

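Call:
drive_tool(commands=[{"hand":1,"tx":0,"ty":0,"tz":-0.002,"turn":0},{"hand":1,"tx":0,"ty":0,"tz":-0.003,"turn":0},{"hand":1,"tx":0,"ty":0,"tz":-0.003,"turn":0}])

```text
time_s: 8.9
tcp_pos: [0.6839, -0.1687, -0.0274]
eef_rot: [180.0, -0.0, -177.2]
contact_force: [-0.4, 0.1, 0.2]
gripper_width: 0.0006
gripper_force: 0.0
```

Call:
drive_tool(commands=[{"hand":1,"tx":0,"ty":0,"tz":-0.002,"turn":0},{"hand":1,"tx":0,"ty":0,"tz":-0.003,"turn":0},{"hand":1,"tx":0,"ty":0,"tz":-0.003,"turn":0}])

```text
time_s: 9.2
tcp_pos: [0.6842, -0.1687, -0.0284]
eef_rot: [-180.0, 0.0, -177.1]
contact_force: [-2.1, 1.1, 4.2]
gripper_width: 0.0007
gripper_force: 2.3
```

Call:
drive_tool(commands=[{"hand":1,"tx":0,"ty":0,"tz":-0.002,"turn":0},{"hand":1,"tx":0,"ty":0,"tz":-0.003,"turn":0},{"hand":1,"tx":0,"ty":0,"tz":-0.003,"turn":0}])

```text
time_s: 9.5
tcp_pos: [0.6842, -0.1687, -0.0285]
eef_rot: [-180.0, 0.0, -177.1]
contact_force: [-6.5, 1.5, 15.8]
gripper_width: 0.0003
gripper_force: 8.2
```

Call:
drive_tool(commands=[{"hand":1,"tx":0,"ty":0,"tz":0.08,"turn":0},{"hand":1,"tx":0,"ty":0,"tz":0.152,"turn":0},{"hand":1,"tx":-0.08,"ty":0.04,"tz":0.152,"turn":0},{"hand":1,"tx":-0.352,"ty":0.161,"tz":0.152,"turn":0},{"hand":1,"tx":-0.352,"ty":0.161,"tz":0.152,"turn":0},{"hand":1,"tx":-0.352,"ty":0.161,"tz":0.152,"turn":0},{"hand":1,"tx":-0.352,"ty":0.161,"tz":0.152,"turn":0},{"hand":1,"tx":-0.352,"ty":0.161,"tz":0.152,"turn":0},{"hand":1,"tx":-0.352,"ty":0.161,"tz":0.1,"turn":0},{"hand":1,"tx":-0.352,"ty":0.161,"tz":0.06,"turn":0}])

```text
time_s: 10.5
tcp_pos: [0.4739, -0.0716, 0.0052]
eef_rot: [180.0, 0.2, -177.1]
contact_force: [0.7, 0.4, -1.1]
gripper_width: 0.0006
gripper_force: 0.0
```

Call:
drive_tool(commands=[{"hand":1,"tx":0,"ty":0,"tz":-0.013,"turn":0},{"hand":1,"tx":0,"ty":0,"tz":-0.013,"turn":0}])

```text
time_s: 10.7
tcp_pos: [0.4724, -0.0723, -0.0035]
eef_rot: [-180.0, -0.1, -177.2]
contact_force: [-0.3, -0.2, -0.1]
gripper_width: 0.0004
gripper_force: 0.0
```

Now the arc again, at the right height (tips about 24–26 mm up).

Call:
drive_tool(commands=[{"hand":1,"tx":0.02,"ty":-0.019,"tz":0,"turn":0},{"hand":1,"tx":0.045,"ty":-0.042,"tz":0,"turn":0},{"hand":1,"tx":0.071,"ty":-0.063,"tz":0,"turn":0},{"hand":1,"tx":0.096,"ty":-0.084,"tz":0,"turn":0},{"hand":1,"tx":0.131,"ty":-0.105,"tz":0,"turn":0},{"hand":1,"tx":0.165,"ty":-0.123,"tz":0,"turn":0},{"hand":1,"tx":0.203,"ty":-0.137,"tz":0,"turn":0},{"hand":1,"tx":0.24,"ty":-0.148,"tz":0,"turn":0},{"hand":1,"tx":0.273,"ty":-0.153,"tz":0,"turn":0},{"hand":1,"tx":0.303,"ty":-0.158,"tz":0,"turn":0}])

```text
time_s: 11.7
tcp_pos: [0.6562, -0.1675, -0.0013]
eef_rot: [-180.0, 0.1, -177.2]
contact_force: [-0.9, 0.6, -0.1]
gripper_width: 0.0006
gripper_force: 0.2
```

Call:
drive_tool(commands=[{"hand":1,"tx":0.015,"ty":-0.002,"tz":0,"turn":0},{"hand":1,"tx":0.025,"ty":-0.003,"tz":0,"turn":0},{"hand":1,"tx":0.033,"ty":-0.003,"tz":0,"turn":0},{"hand":1,"tx":0.036,"ty":-0.003,"tz":0,"turn":0},{"hand":1,"tx":0.036,"ty":-0.003,"tz":0,"turn":0}])

```text
time_s: 12.2
tcp_pos: [0.6761, -0.1685, -0.0025]
eef_rot: [180.0, 0.0, -177.2]
contact_force: [-0.1, -0.8, -1.3]
gripper_width: 0.0003
gripper_force: 0.0
```

Call:
drive_tool(commands=[{"hand":1,"tx":0.004,"ty":0,"tz":0,"turn":0},{"hand":1,"tx":0.007,"ty":0,"tz":0,"turn":0},{"hand":1,"tx":0.007,"ty":0,"tz":0,"turn":0}])

```text
time_s: 12.5
tcp_pos: [0.6785, -0.1686, -0.0028]
eef_rot: [180.0, -0.2, -177.2]
contact_force: [-5.4, 2.2, 3.1]
gripper_width: 0.0006
gripper_force: 2.8
```

Call:
drive_tool(commands=[{"hand":1,"tx":0.004,"ty":0,"tz":0,"turn":0},{"hand":1,"tx":0.007,"ty":0,"tz":0,"turn":0},{"hand":1,"tx":0.007,"ty":0,"tz":0,"turn":0}])

```text
time_s: 12.8
tcp_pos: [0.6784, -0.1686, -0.003]
eef_rot: [179.9, -0.6, -177.2]
contact_force: [-17.3, 2.6, 12.5]
gripper_width: 0.0003
gripper_force: 8.8
```

Run:
```python
from h import *
c=cap('top'); d=cap('side');s=r.get_state(); print(s['tcp_pos'],s['contact_force'])
print([(d['score'],d['extent']) for d in r.trace('keeper','side')],[(d['score'],d['extent']) for d in r.trace('keeper','top')])
for t in (3.95,4.6,4.75): 
  print(fit([c],BAR,(.680,.094,t),(.004,.004,.1)),fit([d],BAR,(.680,.094,t),(.004,.004,.1)))
```

```text
[ 0.67841199 -0.16862831 -0.00294374] [-17.90785429   3.16257832  11.7328536 ]
[(0.69, [271.3, 159.5, 307.1, 212.8])] [(0.47, [284.6, 147.8, 370.1, 159.2])]
(array([0.68275551, 0.09005596, 3.85870501]), np.float64(16.47769546508789)) (array([0.66141971, 0.11167934, 4.13518159]), np.float64(19.973047256469727))
(array([0.67643259, 0.09719249, 4.6433287 ]), np.float64(20.060245513916016)) (array([0.67255611, 0.09600055, 4.7602745 ]), np.float64(25.719783782958984))
(array([0.67643259, 0.09719249, 4.6433287 ]), np.float64(20.060245513916016)) (array([0.6725662 , 0.09604411, 4.75988022]), np.float64(25.723407745361328))
```

Call:
drive_tool(commands=[{"hand":1,"tx":-0.03,"ty":0,"tz":0,"turn":0},{"hand":0.2,"tx":-0.05,"ty":0,"tz":0.06,"turn":0.09},{"hand":0.2,"tx":-0.05,"ty":0,"tz":0.15,"turn":0.18},{"hand":0.2,"tx":-0.05,"ty":0,"tz":0.15,"turn":0.27}])

```text
time_s: 13.4
tcp_pos: [0.6585, -0.1693, 0.0949]
eef_rot: [-179.6, 0.5, -152.4]
contact_force: [1.5, 0.3, 1.0]
gripper_width: 0.0187
gripper_force: 0.0
```

```bash
cat >> h.py <<'E'
HANDLE=edges(loop([(-.014,0),(.014,0),(.014,-.062),(-.014,-.062)],.018))
def gauges(cs,G,sp=(.015,.015,.25)):
    for g in G:
        print([(*np.round(q,4),round(v)) for q,v in [fit(cs,HANDLE,g,sp)]], end=' ')
        for c in cs: q,v=fit([c],HANDLE,g,sp); print(np.round(q,4),round(v),end=' ')
        print()
E
python3 - <<'E'
from h import *
c=cap('top'); d=cap('side');s=r.get_state(); print(s['tcp_pos'],s['eef_rot'],s['joints'])
for n in('top','side'): print([(round(d['score'],2),d['extent']) for d in r.trace('gauge_1',n)])
gauges([c,d],[(.5397,-.124,.2255),(.4333,-.1349,.2874),(.4273,-.2956,.0442)])
print(fit([c],BAR,(.680,.094,4.75),(.004,.004,.1)),fit([d],BAR,(.680,.094,4.75),(.004,.004,.1)))
E
```

```text
[ 0.65605509 -0.16862853  0.09007035] [-179.87362455    0.24612007 -152.71839382] [ 2.03920819e+00  2.50965202e+01 -7.05807418e+00  1.10788708e-02
 -5.75688952e+01 -6.47637923e+01]
[(0.74, [402.0, 232.1, 442.5, 242.2]), (0.72, [365.2, 228.2, 394.9, 245.8]), (0.63, [358.0, 191.1, 384.0, 207.7])]
[(0.73, [370.2, 168.5, 383.4, 191.1]), (0.49, [382.9, 153.4, 388.8, 168.7]), (0.46, [338.4, 171.2, 348.6, 193.0])]
[(np.float64(0.5396), np.float64(-0.124), np.float64(0.2291), 122)] [ 0.5403 -0.1241  0.2315] 50 [ 0.5388 -0.1228  0.2295] 73 
[(np.float64(0.4355), np.float64(-0.1639), np.float64(0.3305), 121)] [ 0.4353 -0.1645  0.3505] 51 [ 0.4352 -0.161   0.3107] 72 
[(np.float64(0.4271), np.float64(-0.2955), np.float64(0.0509), 134)] [ 0.4288 -0.2957  0.0359] 57 [ 0.4258 -0.2944  0.0569] 81 
(array([0.68034378, 0.08773744, 4.62981325]), np.float64(21.78757667541504)) (array([0.68205309, 0.09678401, 4.76714695]), np.float64(26.981231689453125))
```

Call:
drive_tool(commands=[{"hand":0.2,"tx":-0.08,"ty":0.01,"tz":0,"turn":0.09},{"hand":0.2,"tx":-0.15,"ty":0.02,"tz":0,"turn":0.18},{"hand":0.2,"tx":-0.18,"ty":0.024,"tz":0,"turn":0.28},{"hand":0.2,"tx":-0.18,"ty":0.024,"tz":0,"turn":0.37},{"hand":0.2,"tx":-0.18,"ty":0.024,"tz":0,"turn":0.46},{"hand":0.2,"tx":-0.18,"ty":0.024,"tz":0,"turn":0.56},{"hand":0.2,"tx":-0.18,"ty":0.024,"tz":-0.04,"turn":0.65},{"hand":0.2,"tx":-0.18,"ty":0.024,"tz":-0.08,"turn":0.75},{"hand":0.2,"tx":-0.18,"ty":0.024,"tz":-0.1,"turn":0.844},{"hand":0.2,"tx":-0.18,"ty":0.024,"tz":-0.1,"turn":0.844}])

```text
time_s: 14.6
tcp_pos: [0.544, -0.1542, 0.024]
eef_rot: [179.6, 0.1, -77.0]
contact_force: [0.1, -0.6, -0.3]
gripper_width: 0.0701
gripper_force: 0.0
```

Call:
drive_tool(commands=[{"hand":0.2,"tx":0,"ty":0,"tz":-0.05,"turn":0},{"hand":0.2,"tx":0,"ty":0,"tz":-0.07,"turn":0},{"hand":0.2,"tx":0,"ty":0,"tz":-0.084,"turn":0},{"hand":0.2,"tx":0,"ty":0,"tz":-0.084,"turn":0},{"hand":1,"tx":0,"ty":0,"tz":-0.084,"turn":0},{"hand":1,"tx":0,"ty":0,"tz":-0.084,"turn":0},{"hand":1,"tx":0,"ty":0,"tz":-0.084,"turn":0},{"hand":1,"tx":0,"ty":0,"tz":-0.084,"turn":0},{"hand":1,"tx":0,"ty":0,"tz":-0.084,"turn":0},{"hand":1,"tx":0,"ty":0,"tz":-0.084,"turn":0}], grip_force=30)

```text
time_s: 15.6
tcp_pos: [0.5468, -0.1542, -0.0228]
eef_rot: [-180.0, -0.0, -76.9]
contact_force: [-0.3, 0.3, -0.3]
gripper_width: 0.0279
gripper_force: 20.6
```

Call:
drive_tool(commands=[{"hand":1,"tx":0,"ty":0,"tz":0.05,"turn":0},{"hand":1,"tx":0,"ty":0,"tz":0.105,"turn":0},{"hand":1,"tx":0,"ty":0.05,"tz":0.105,"turn":-0.05},{"hand":1,"tx":0.01,"ty":0.11,"tz":0.105,"turn":-0.113},{"hand":1,"tx":0.015,"ty":0.18,"tz":0.105,"turn":-0.113},{"hand":1,"tx":0.02,"ty":0.25,"tz":0.105,"turn":-0.113},{"hand":1,"tx":0.028,"ty":0.31,"tz":0.105,"turn":-0.113},{"hand":1,"tx":0.028,"ty":0.35,"tz":0.105,"turn":-0.113},{"hand":1,"tx":0.028,"ty":0.364,"tz":0.105,"turn":-0.113},{"hand":1,"tx":0.028,"ty":0.364,"tz":0.105,"turn":-0.113}])

```text
time_s: 16.6
tcp_pos: [0.5632, 0.065, 0.0398]
eef_rot: [180.0, -0.0, -87.0]
contact_force: [-0.1, 0.2, -0.8]
gripper_width: 0.0276
gripper_force: 30.0
```

Run:
```python
from h import *
c=cap('top'); d=cap('side'); s=r.get_state(); print(s['tcp_pos'],s['eef_rot'],s['gripper_width'])
for n,q in (('top',[c]),('side',[d]),('both',[c,d])):
    print(n,fit(q,BAR,(.680,.094,4.75),(.004,.004,.1)))
p=s['tcp_pos']; g=(p[0]-.031*.05,p[1]+.031,.05)
P=GAUGE+[0,0,p[2]+.0228]
print('held side',fit([d],P,g,(.01,.01,.1)))
x0,y0,k=240,150,4
P2=P
overlay(d,[(P,g),(RACK,(.5316,.1591,.05))],(240,140,400,280),4,'s9.png')
```

```text
[0.56302433 0.06348783 0.03977539] [ 1.79964188e+02 -1.24909576e-02 -8.70747711e+01] 0.027386838567758445
top (array([0.66214592, 0.09780701, 4.8271142 ]), np.float64(12.845382690429688))
side (array([0.6728068 , 0.09434712, 4.73783076]), np.float64(37.571937561035156))
both (array([0.67335887, 0.09454554, 4.73477716]), np.float64(41.97126388549805))
held side (array([0.55948716, 0.09625968, 0.13440321]), np.float64(39.84387969970703))
```

View pics/s9.png

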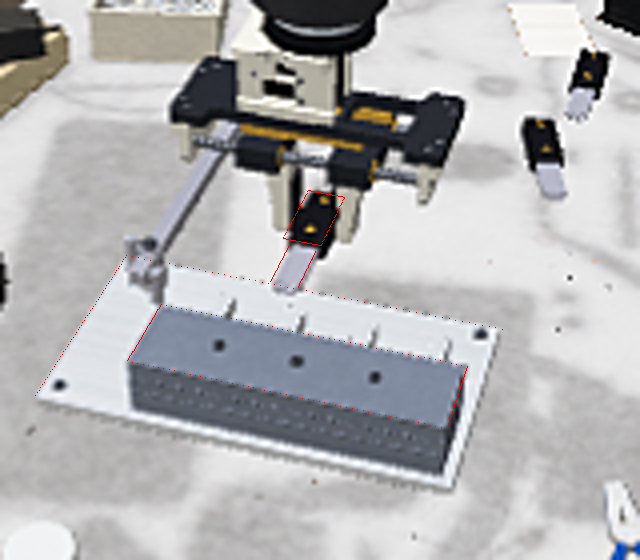

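Call:
drive_tool(commands=[{"hand":1,"tx":0,"ty":0,"tz":-0.03,"turn":0},{"hand":1,"tx":0,"ty":0,"tz":-0.06,"turn":0},{"hand":1,"tx":0,"ty":0,"tz":-0.06,"turn":0},{"hand":1,"tx":0,"ty":0,"tz":-0.06,"turn":0},{"hand":1,"tx":-0.001,"ty":0.015,"tz":-0.06,"turn":0},{"hand":1,"tx":-0.0015,"ty":0.025,"tz":-0.06,"turn":0},{"hand":1,"tx":-0.002,"ty":0.035,"tz":-0.06,"turn":0},{"hand":1,"tx":-0.002,"ty":0.04,"tz":-0.06,"turn":0},{"hand":1,"tx":-0.002,"ty":0.04,"tz":-0.06,"turn":0}])

```text
time_s: 17.6
tcp_pos: [0.5623, 0.0889, 0.0042]
eef_rot: [-180.0, 0.0, -87.0]
contact_force: [-1.4, 0.5, 0.6]
gripper_width: 0.0278
gripper_force: 30.0
```

Call:
drive_tool(commands=[{"hand":1,"tx":-0.0005,"ty":0.01,"tz":0,"turn":0},{"hand":1,"tx":-0.001,"ty":0.02,"tz":0,"turn":0},{"hand":1,"tx":-0.0015,"ty":0.03,"tz":0,"turn":0},{"hand":1,"tx":-0.002,"ty":0.04,"tz":0,"turn":0},{"hand":1,"tx":-0.0025,"ty":0.05,"tz":0,"turn":0},{"hand":1,"tx":-0.0025,"ty":0.05,"tz":0,"turn":0}])

```text
time_s: 18.2
tcp_pos: [0.5609, 0.1192, 0.004]
eef_rot: [-180.0, 0.0, -87.0]
contact_force: [2.2, -0.1, 0.1]
gripper_width: 0.0277
gripper_force: 30.0
```

Call:
drive_tool(commands=[{"hand":1,"tx":0.0008,"ty":0.006,"tz":0,"turn":0},{"hand":1,"tx":0.0005,"ty":0.012,"tz":0,"turn":0},{"hand":1,"tx":0.0003,"ty":0.017,"tz":0,"turn":0},{"hand":1,"tx":0.0003,"ty":0.017,"tz":0,"turn":0}])

```text
time_s: 18.6
tcp_pos: [0.5606, 0.1286, 0.0038]
eef_rot: [180.0, -0.0, -87.1]
contact_force: [-0.7, -0.8, -0.5]
gripper_width: 0.028
gripper_force: 30.0
```

Call:
drive_tool(commands=[{"hand":1,"tx":0,"ty":0.003,"tz":0,"turn":0},{"hand":1,"tx":0,"ty":0.004,"tz":0,"turn":0},{"hand":1,"tx":0,"ty":0.004,"tz":0,"turn":0}])

```text
time_s: 18.9
tcp_pos: [0.5609, 0.1308, 0.004]
eef_rot: [180.0, -0.0, -87.1]
contact_force: [0.3, 0.5, -0.6]
gripper_width: 0.0277
gripper_force: 30.0
```

Call:
drive_tool(commands=[{"hand":1,"tx":0,"ty":0.003,"tz":0,"turn":0},{"hand":1,"tx":0,"ty":0.004,"tz":0,"turn":0},{"hand":1,"tx":0,"ty":0.004,"tz":0,"turn":0}])

```text
time_s: 19.2
tcp_pos: [0.5609, 0.1332, 0.004]
eef_rot: [-180.0, 0.0, -87.1]
contact_force: [-0.1, 0.2, -1.8]
gripper_width: 0.0277
gripper_force: 30.0
```

Call:
drive_tool(commands=[{"hand":1,"tx":0,"ty":0.003,"tz":0,"turn":0},{"hand":1,"tx":0,"ty":0.003,"tz":0,"turn":0}])

```text
time_s: 19.4
tcp_pos: [0.5608, 0.1335, 0.004]
eef_rot: [180.0, -0.1, -87.1]
contact_force: [3.2, -6.6, 0.1]
gripper_width: 0.0277
gripper_force: 30.0
```

Call:
drive_tool(commands=[{"hand":0.55,"tx":0,"ty":-0.001,"tz":0,"turn":0},{"hand":0.55,"tx":0,"ty":-0.001,"tz":0,"turn":0},{"hand":0.55,"tx":0,"ty":-0.001,"tz":0,"turn":0},{"hand":0.55,"tx":0,"ty":-0.001,"tz":0,"turn":0},{"hand":0.55,"tx":0,"ty":-0.001,"tz":0.03,"turn":0},{"hand":0.55,"tx":0,"ty":-0.001,"tz":0.08,"turn":0},{"hand":0.3,"tx":0,"ty":-0.08,"tz":0.15,"turn":0},{"hand":0.3,"tx":0,"ty":-0.16,"tz":0.15,"turn":0},{"hand":0.3,"tx":0.08,"ty":-0.24,"tz":0.15,"turn":0},{"hand":0.3,"tx":0.15,"ty":-0.3,"tz":0.15,"turn":0}])

```text
time_s: 20.4
tcp_pos: [0.6302, -0.0263, 0.0955]
eef_rot: [-179.9, 0.0, -87.0]
contact_force: [1.2, 1.3, 0.0]
gripper_width: 0.0599
gripper_force: 0.0
```

Run:
```python
from h import *
c=cap('top'); d=cap('side'); s=r.get_state(); print(s['tcp_pos'],s['eef_rot'],s['gripper_width'])
for n in('top','side'): print([(round(d['score'],2),d['extent']) for d in r.trace('gauge_1',n)])
gauges([c,d],[(.4355,-.1639,.3305),(.4271,-.2955,.05)])
H=HANDLE+[0,0,.025]
for q in ([c],[d],[c,d]): print('in slot',fit(q,H,(.5586,.1604,.05),(.008,.008,.06)),fit(q,RACK,(.5316,.159,.05),(.005,.005,.04)))
```

```text
[ 0.63278986 -0.02866616  0.09362326] [-1.79921887e+02 -4.36218172e-02 -8.72646245e+01] 0.06104069166288298
[(0.77, [403.3, 234.9, 443.1, 243.2]), (0.64, [361.6, 226.4, 396.7, 245.7]), (0.52, [286.0, 190.9, 287.5, 199.9])]
[(0.69, [306.8, 208.6, 319.5, 225.4]), (0.54, [381.5, 154.0, 390.0, 170.3]), (0.52, [371.6, 168.1, 381.3, 190.7])]
[(np.float64(0.4354), np.float64(-0.1638), np.float64(0.3314), 118)] [ 0.4352 -0.1645  0.35  ] 48 [ 0.4351 -0.1613  0.3116] 71 
[(np.float64(0.427), np.float64(-0.2953), np.float64(0.0544), 131)] [ 0.4288 -0.2957  0.0374] 55 [ 0.4256 -0.2942  0.0612] 81 
in slot (array([0.55136485, 0.159438  , 0.19070094]), np.float64(20.330039978027344)) (array([0.53222868, 0.16301009, 0.05052001]), np.float64(3.844996452331543))
in slot (array([0.55386994, 0.16132677, 0.09325695]), np.float64(49.454078674316406)) (array([0.53207756, 0.15914543, 0.04694086]), np.float64(30.006467819213867))
in slot (array([0.55108965, 0.1600641 , 0.17127028]), np.float64(68.8028793334961)) (array([0.53191682, 0.15958311, 0.04400664]), np.float64(33.0255126953125))
```

Call:
drive_tool(commands=[{"hand":0.2,"tx":-0.312,"ty":-0.274,"tz":0,"turn":0.09},{"hand":0.2,"tx":-0.312,"ty":-0.274,"tz":0,"turn":0.18},{"hand":0.2,"tx":-0.312,"ty":-0.274,"tz":0,"turn":0.18},{"hand":0.2,"tx":-0.312,"ty":-0.274,"tz":0,"turn":0.18},{"hand":0.2,"tx":-0.312,"ty":-0.274,"tz":0,"turn":0.18},{"hand":0.2,"tx":-0.312,"ty":-0.274,"tz":0,"turn":0.18},{"hand":0.2,"tx":-0.312,"ty":-0.274,"tz":-0.06,"turn":0.18},{"hand":0.2,"tx":-0.312,"ty":-0.274,"tz":-0.1,"turn":0.18},{"hand":0.2,"tx":-0.312,"ty":-0.274,"tz":-0.1,"turn":0.18}])

```text
time_s: 21.5
tcp_pos: [0.4397, -0.1883, 0.0315]
eef_rot: [179.7, 0.1, -70.8]
contact_force: [-0.5, 0.4, 0.0]
gripper_width: 0.07
gripper_force: 0.0
```

Run:
```python
from h import *
c=cap('top'); d=cap('side'); s=r.get_state(); print(s['tcp_pos'],s['eef_rot'],s['gripper_width'])
H=HANDLE+[0,0,.025]
for q in ([c],[d],[c,d]): print('in slot',fit(q,H,(.5586,.1604,.05),(.008,.008,.06)),fit(q,RACK,(.5316,.159,.05),(.005,.005,.04)))
for n,q in (('top',[c]),('side',[d]),('both',[c,d])): print(n,fit(q,BAR,(.680,.094,4.75),(.004,.004,.1)))
gauges([c,d],[(.4355,-.1639,.33)])
overlay(c,[(H,(.5586,.1604,.05))],(230,130,390,260),5,'o10.png')
```

```text
[ 0.44246176 -0.18875962  0.03423563] [ 1.79959100e+02 -1.25268978e-03 -7.07811347e+01] 0.0700238074311933
in slot (array([0.5580021 , 0.16294456, 0.03551177]), np.float64(45.190101623535156)) (array([0.5313774 , 0.15881024, 0.06629649]), np.float64(20.44306182861328))
in slot (array([0.55396194, 0.16126833, 0.09012834]), np.float64(48.33484649658203)) (array([0.53193341, 0.15908394, 0.04528787]), np.float64(29.62632179260254))
in slot (array([0.55709347, 0.16242774, 0.03456859]), np.float64(90.26249694824219)) (array([0.53166986, 0.15891763, 0.05224891]), np.float64(49.43311309814453))
top (array([0.67623497, 0.09712723, 4.77287016]), np.float64(16.042221069335938))
side (array([0.6820028 , 0.09667281, 4.767473  ]), np.float64(26.73272705078125))
both (array([0.68255717, 0.09727832, 4.76511669]), np.float64(40.005088806152344))
[(np.float64(0.4343), np.float64(-0.1607), np.float64(0.3266), 79)] [ 0.411  -0.1819  0.2272] 18 [ 0.435  -0.1611  0.3125] 70
```

View pics/o10.png

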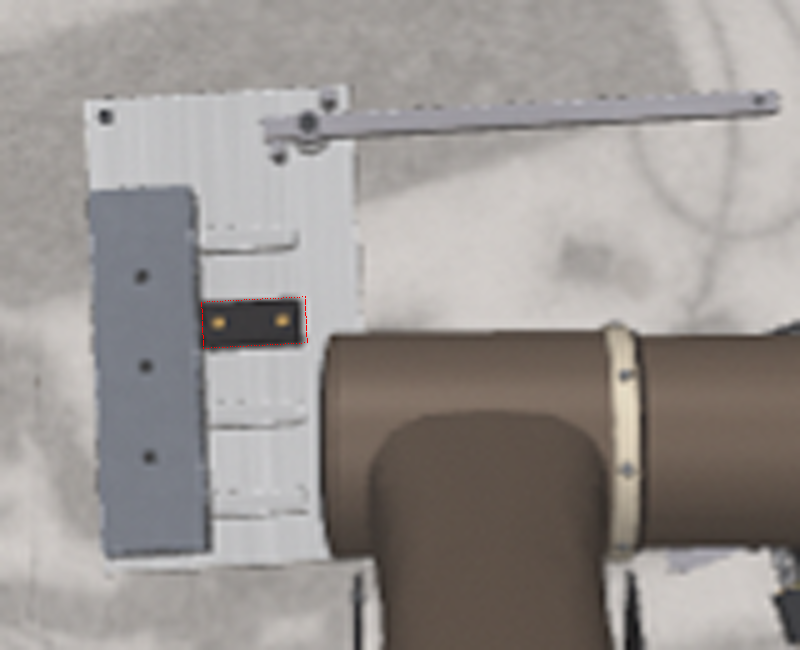

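Call:
drive_tool(commands=[{"hand":0.2,"tx":0.004,"ty":-0.007,"tz":-0.04,"turn":0},{"hand":0.2,"tx":0.004,"ty":-0.007,"tz":-0.08,"turn":0},{"hand":0.2,"tx":0.004,"ty":-0.007,"tz":-0.095,"turn":0},{"hand":0.2,"tx":0.004,"ty":-0.007,"tz":-0.095,"turn":0},{"hand":1,"tx":0.004,"ty":-0.007,"tz":-0.095,"turn":0},{"hand":1,"tx":0.004,"ty":-0.007,"tz":-0.095,"turn":0},{"hand":1,"tx":0.004,"ty":-0.007,"tz":-0.095,"turn":0},{"hand":1,"tx":0.004,"ty":-0.007,"tz":-0.095,"turn":0},{"hand":1,"tx":0.004,"ty":-0.007,"tz":-0.095,"turn":0},{"hand":1,"tx":0.004,"ty":-0.007,"tz":-0.095,"turn":0}])

```text
time_s: 22.6
tcp_pos: [0.4449, -0.1936, -0.023]
eef_rot: [-180.0, -0.0, -70.9]
contact_force: [-1.1, -0.1, 3.1]
gripper_width: 0.0278
gripper_force: 22.0
```

Call:
drive_tool(commands=[{"hand":1,"tx":0,"ty":0,"tz":0.05,"turn":0},{"hand":1,"tx":0,"ty":0,"tz":0.105,"turn":0},{"hand":1,"tx":0.01,"ty":0.05,"tz":0.105,"turn":-0.06},{"hand":1,"tx":0.03,"ty":0.11,"tz":0.105,"turn":-0.12},{"hand":1,"tx":0.05,"ty":0.18,"tz":0.105,"turn":-0.18},{"hand":1,"tx":0.07,"ty":0.25,"tz":0.105,"turn":-0.18},{"hand":1,"tx":0.09,"ty":0.31,"tz":0.105,"turn":-0.18},{"hand":1,"tx":0.109,"ty":0.37,"tz":0.105,"turn":-0.18},{"hand":1,"tx":0.109,"ty":0.41,"tz":0.105,"turn":-0.18},{"hand":1,"tx":0.109,"ty":0.433,"tz":0.105,"turn":-0.18}])

```text
time_s: 23.6
tcp_pos: [0.5102, 0.068, 0.0395]
eef_rot: [180.0, -0.0, -87.0]
contact_force: [-0.4, -0.7, -0.1]
gripper_width: 0.0274
gripper_force: 30.0
```

Call:
drive_tool(commands=[{"hand":1,"tx":0,"ty":0,"tz":0,"turn":0},{"hand":1,"tx":0,"ty":0,"tz":0,"turn":0},{"hand":1,"tx":0,"ty":0,"tz":-0.03,"turn":0},{"hand":1,"tx":0,"ty":0,"tz":-0.06,"turn":0},{"hand":1,"tx":0,"ty":0,"tz":-0.06,"turn":0}])

```text
time_s: 24.1
tcp_pos: [0.5082, 0.0643, 0.002]
eef_rot: [179.8, -0.1, -87.2]
contact_force: [-0.5, -0.7, -1.8]
gripper_width: 0.0277
gripper_force: 30.0
```

Call:
drive_tool(commands=[{"hand":1,"tx":0,"ty":0,"tz":0,"turn":0},{"hand":1,"tx":0,"ty":0.01,"tz":0,"turn":0},{"hand":1,"tx":-0.001,"ty":0.02,"tz":0,"turn":0},{"hand":1,"tx":-0.0015,"ty":0.03,"tz":0,"turn":0},{"hand":1,"tx":-0.002,"ty":0.04,"tz":0,"turn":0},{"hand":1,"tx":-0.002,"ty":0.04,"tz":0,"turn":0}])

```text
time_s: 24.7
tcp_pos: [0.5092, 0.0913, 0.0041]
eef_rot: [-180.0, 0.0, -87.0]
contact_force: [0.4, 0.0, -0.9]
gripper_width: 0.0276
gripper_force: 30.0
```

Call:
drive_tool(commands=[{"hand":1,"tx":-0.0005,"ty":0.01,"tz":0,"turn":0},{"hand":1,"tx":-0.001,"ty":0.02,"tz":0,"turn":0},{"hand":1,"tx":-0.0015,"ty":0.03,"tz":0,"turn":0},{"hand":1,"tx":-0.002,"ty":0.04,"tz":0,"turn":0},{"hand":1,"tx":-0.0023,"ty":0.05,"tz":0,"turn":0},{"hand":1,"tx":-0.0023,"ty":0.05,"tz":0,"turn":0}])

```text
time_s: 25.3
tcp_pos: [0.5078, 0.1211, 0.0038]
eef_rot: [-180.0, 0.0, -87.0]
contact_force: [-0.1, 0.1, -0.3]
gripper_width: 0.0276
gripper_force: 30.0
```

Call:
drive_tool(commands=[{"hand":1,"tx":0,"ty":0.006,"tz":0,"turn":0},{"hand":1,"tx":0,"ty":0.01,"tz":0,"turn":0},{"hand":1,"tx":0,"ty":0.01,"tz":0,"turn":0}])

```text
time_s: 25.6
tcp_pos: [0.5077, 0.1265, 0.0038]
eef_rot: [-180.0, 0.0, -87.1]
contact_force: [0.1, 0.5, -0.6]
gripper_width: 0.0278
gripper_force: 30.0
```

Call:
drive_tool(commands=[{"hand":1,"tx":0,"ty":0.003,"tz":0,"turn":0},{"hand":1,"tx":0,"ty":0.006,"tz":0,"turn":0},{"hand":1,"tx":0,"ty":0.006,"tz":0,"turn":0}])

```text
time_s: 25.9
tcp_pos: [0.5077, 0.13, 0.0038]
eef_rot: [-180.0, 0.0, -87.1]
contact_force: [0.2, 0.4, -1.0]
gripper_width: 0.0279
gripper_force: 30.0
```

Call:
drive_tool(commands=[{"hand":1,"tx":0,"ty":0.003,"tz":0,"turn":0},{"hand":1,"tx":0,"ty":0.004,"tz":0,"turn":0},{"hand":1,"tx":0,"ty":0.004,"tz":0,"turn":0}])

```text
time_s: 26.2
tcp_pos: [0.5074, 0.1308, 0.0038]
eef_rot: [179.9, -0.1, -87.1]
contact_force: [2.5, -7.4, 0.9]
gripper_width: 0.0276
gripper_force: 30.0
```

Call:
drive_tool(commands=[{"hand":0.58,"tx":0,"ty":-0.002,"tz":0,"turn":0},{"hand":0.58,"tx":0,"ty":-0.002,"tz":0,"turn":0},{"hand":0.58,"tx":0,"ty":-0.002,"tz":0,"turn":0},{"hand":0.58,"tx":0,"ty":-0.002,"tz":0,"turn":0},{"hand":0.58,"tx":0,"ty":-0.002,"tz":0.03,"turn":0},{"hand":0.58,"tx":0,"ty":-0.002,"tz":0.08,"turn":0},{"hand":0.3,"tx":0,"ty":-0.08,"tz":0.12,"turn":0},{"hand":0.3,"tx":-0.03,"ty":-0.16,"tz":0.12,"turn":0},{"hand":0.3,"tx":-0.06,"ty":-0.24,"tz":0.12,"turn":0},{"hand":0.3,"tx":-0.09,"ty":-0.32,"tz":0.12,"turn":0}])

```text
time_s: 27.2
tcp_pos: [0.455, -0.0553, 0.0762]
eef_rot: [-179.9, 0.0, -87.0]
contact_force: [1.4, -1.3, -0.8]
gripper_width: 0.0596
gripper_force: 0.0
```

Run:
```python
from h import *
c=cap('top'); d=cap('side'); s=r.get_state(); print(s['tcp_pos'],s['eef_rot'],s['gripper_width'])
H=HANDLE+[0,0,.025]
for q in ([c],[d],[c,d]): print('in slots',[np.round(fit(q,H,(x,y,.05),(.006,.006,.05))[0],4) for x,y in ((.5586,.162),(.5047,.159))])
gauges([c,d],[(.427,-.2953,.05)])
```

```text
[ 0.45252006 -0.05784373  0.07568169] [ 1.79910846e+02  1.04489246e-02 -8.73162979e+01] 0.06102660663261995
in slots [array([0.5581, 0.1629, 0.0301]), array([0.5039, 0.1632, 0.1135])]
in slots [array([0.553 , 0.1612, 0.1175]), array([0.5001, 0.1582, 0.1131])]
in slots [array([0.5567, 0.1625, 0.0473]), array([0.5044, 0.1606, 0.0144])]
[(np.float64(0.4273), np.float64(-0.2948), np.float64(0.0563), 78)] [ 0.4288 -0.2956  0.0367] 53 [ 0.4253 -0.2899 -0.1924] 42
```

Call:
drive_tool(commands=[{"hand":0.2,"tx":-0.02,"ty":-0.08,"tz":0,"turn":0},{"hand":0.2,"tx":-0.04,"ty":-0.16,"tz":0,"turn":0},{"hand":0.2,"tx":-0.04,"ty":-0.24,"tz":0,"turn":0},{"hand":0.2,"tx":-0.04,"ty":-0.32,"tz":0,"turn":0},{"hand":0.2,"tx":-0.04,"ty":-0.39,"tz":0,"turn":0},{"hand":0.2,"tx":-0.04,"ty":-0.447,"tz":0,"turn":0},{"hand":0.2,"tx":-0.04,"ty":-0.447,"tz":-0.04,"turn":0},{"hand":0.2,"tx":-0.04,"ty":-0.447,"tz":-0.07,"turn":0},{"hand":0.2,"tx":-0.04,"ty":-0.447,"tz":-0.07,"turn":0},{"hand":0.2,"tx":-0.04,"ty":-0.447,"tz":-0.07,"turn":0}])

```text
time_s: 28.3
tcp_pos: [0.4319, -0.3223, 0.0339]
eef_rot: [180.0, -0.0, -87.0]
contact_force: [0.8, -0.0, 1.4]
gripper_width: 0.0704
gripper_force: 0.0
```

Call:
drive_tool(commands=[{"hand":0.2,"tx":-0.005,"ty":-0.006,"tz":-0.04,"turn":0},{"hand":0.2,"tx":-0.005,"ty":-0.006,"tz":-0.08,"turn":0},{"hand":0.2,"tx":-0.005,"ty":-0.006,"tz":-0.095,"turn":0},{"hand":0.2,"tx":-0.005,"ty":-0.006,"tz":-0.095,"turn":0},{"hand":1,"tx":-0.005,"ty":-0.006,"tz":-0.095,"turn":0},{"hand":1,"tx":-0.005,"ty":-0.006,"tz":-0.095,"turn":0},{"hand":1,"tx":-0.005,"ty":-0.006,"tz":-0.095,"turn":0},{"hand":1,"tx":-0.005,"ty":-0.006,"tz":-0.095,"turn":0},{"hand":1,"tx":-0.005,"ty":-0.006,"tz":-0.095,"turn":0},{"hand":1,"tx":-0.005,"ty":-0.006,"tz":-0.095,"turn":0}])

```text
time_s: 29.3
tcp_pos: [0.4289, -0.326, -0.023]
eef_rot: [-180.0, -0.0, -87.1]
contact_force: [-0.3, 0.1, 1.8]
gripper_width: 0.0277
gripper_force: 20.7
```

Call:
drive_tool(commands=[{"hand":1,"tx":0,"ty":0,"tz":0.05,"turn":0},{"hand":1,"tx":0,"ty":0.02,"tz":0.105,"turn":0},{"hand":1,"tx":0.01,"ty":0.09,"tz":0.105,"turn":0},{"hand":1,"tx":0.02,"ty":0.17,"tz":0.105,"turn":0},{"hand":1,"tx":0.03,"ty":0.25,"tz":0.105,"turn":0},{"hand":1,"tx":0.046,"ty":0.33,"tz":0.105,"turn":0},{"hand":1,"tx":0.046,"ty":0.41,"tz":0.105,"turn":0},{"hand":1,"tx":0.046,"ty":0.49,"tz":0.105,"turn":0},{"hand":1,"tx":0.046,"ty":0.56,"tz":0.105,"turn":0},{"hand":1,"tx":0.046,"ty":0.61,"tz":0.105,"turn":0}])

```text
time_s: 30.3
tcp_pos: [0.4562, 0.0425, 0.04]
eef_rot: [-180.0, 0.0, -87.0]
contact_force: [0.6, -0.5, -1.1]
gripper_width: 0.0275
gripper_force: 30.0
```

Call:
drive_tool(commands=[{"hand":1,"tx":0,"ty":0.03,"tz":0,"turn":0},{"hand":1,"tx":0,"ty":0.038,"tz":0,"turn":0},{"hand":1,"tx":0,"ty":0.038,"tz":0,"turn":0},{"hand":1,"tx":0,"ty":0.038,"tz":-0.03,"turn":0},{"hand":1,"tx":0,"ty":0.038,"tz":-0.06,"turn":0},{"hand":1,"tx":0,"ty":0.038,"tz":-0.06,"turn":0},{"hand":1,"tx":0,"ty":0.038,"tz":-0.06,"turn":0}])

```text
time_s: 31.0
tcp_pos: [0.4561, 0.0618, 0.0038]
eef_rot: [179.9, -0.0, -87.1]
contact_force: [0.4, -0.4, 0.2]
gripper_width: 0.0276
gripper_force: 30.0
```

Call:
drive_tool(commands=[{"hand":1,"tx":0.0005,"ty":0.01,"tz":0,"turn":0},{"hand":1,"tx":0,"ty":0.02,"tz":0,"turn":0},{"hand":1,"tx":-0.0005,"ty":0.03,"tz":0,"turn":0},{"hand":1,"tx":-0.001,"ty":0.04,"tz":0,"turn":0},{"hand":1,"tx":-0.0015,"ty":0.05,"tz":0,"turn":0},{"hand":1,"tx":-0.0015,"ty":0.05,"tz":0,"turn":0}])

```text
time_s: 31.6
tcp_pos: [0.4555, 0.0938, 0.0039]
eef_rot: [-180.0, 0.0, -87.0]
contact_force: [1.2, -0.5, -0.8]
gripper_width: 0.027
gripper_force: 30.0
```

Call:
drive_tool(commands=[{"hand":1,"tx":-0.0005,"ty":0.01,"tz":0,"turn":0},{"hand":1,"tx":-0.001,"ty":0.02,"tz":0,"turn":0},{"hand":1,"tx":-0.0015,"ty":0.03,"tz":0,"turn":0},{"hand":1,"tx":-0.002,"ty":0.04,"tz":0,"turn":0},{"hand":1,"tx":-0.002,"ty":0.045,"tz":0,"turn":0},{"hand":1,"tx":-0.002,"ty":0.045,"tz":0,"turn":0}])

```text
time_s: 32.2
tcp_pos: [0.4542, 0.1203, 0.0038]
eef_rot: [-180.0, 0.0, -87.0]
contact_force: [-0.2, -0.1, -0.7]
gripper_width: 0.0277
gripper_force: 30.0
```

Call:
drive_tool(commands=[{"hand":1,"tx":0,"ty":0.004,"tz":0,"turn":0},{"hand":1,"tx":0,"ty":0.008,"tz":0,"turn":0},{"hand":1,"tx":0,"ty":0.008,"tz":0,"turn":0}])

```text
time_s: 32.5
tcp_pos: [0.4543, 0.1248, 0.0038]
eef_rot: [-180.0, 0.0, -87.1]
contact_force: [-0.4, -0.6, -0.4]
gripper_width: 0.0276
gripper_force: 30.0
```

Call:
drive_tool(commands=[{"hand":1,"tx":0,"ty":0.003,"tz":0,"turn":0},{"hand":1,"tx":0,"ty":0.005,"tz":0,"turn":0},{"hand":1,"tx":0,"ty":0.005,"tz":0,"turn":0}])

```text
time_s: 32.8
tcp_pos: [0.4542, 0.1278, 0.0038]
eef_rot: [-180.0, 0.0, -87.1]
contact_force: [1.2, -0.8, -0.1]
gripper_width: 0.0276
gripper_force: 30.0
```

Call:
drive_tool(commands=[{"hand":1,"tx":0,"ty":0.003,"tz":0,"turn":0},{"hand":1,"tx":0,"ty":0.003,"tz":0,"turn":0}])

```text
time_s: 33.0
tcp_pos: [0.454, 0.1289, 0.0038]
eef_rot: [180.0, -0.1, -87.1]
contact_force: [1.2, -3.5, -0.5]
gripper_width: 0.0276
gripper_force: 30.0
```

Call:
drive_tool(commands=[{"hand":0.58,"tx":0,"ty":-0.001,"tz":0,"turn":0},{"hand":0.58,"tx":0,"ty":-0.001,"tz":0,"turn":0},{"hand":0.58,"tx":0,"ty":-0.001,"tz":0,"turn":0},{"hand":0.58,"tx":0,"ty":-0.001,"tz":0,"turn":0},{"hand":0.58,"tx":0,"ty":-0.001,"tz":0.03,"turn":0},{"hand":0.58,"tx":0,"ty":-0.001,"tz":0.08,"turn":0},{"hand":0.6,"tx":0,"ty":-0.08,"tz":0.14,"turn":0},{"hand":1,"tx":0.03,"ty":-0.16,"tz":0.14,"turn":0.09},{"hand":1,"tx":0.06,"ty":-0.24,"tz":0.14,"turn":0.18},{"hand":1,"tx":0.09,"ty":-0.32,"tz":0.14,"turn":0.27}])

```text
time_s: 34.0
tcp_pos: [0.4975, -0.0313, 0.0885]
eef_rot: [-179.9, -0.0, -65.3]
contact_force: [1.5, 0.2, 0.4]
gripper_width: 0.0166
gripper_force: 0.0
```

Call:
drive_tool(commands=[{"hand":1,"tx":0.07,"ty":-0.04,"tz":0,"turn":0.09},{"hand":1,"tx":0.14,"ty":-0.08,"tz":0,"turn":0.18},{"hand":1,"tx":0.21,"ty":-0.12,"tz":0,"turn":0.27},{"hand":1,"tx":0.28,"ty":-0.14,"tz":0,"turn":0.36},{"hand":1,"tx":0.33,"ty":-0.16,"tz":0,"turn":0.45},{"hand":1,"tx":0.36,"ty":-0.16,"tz":0,"turn":0.54},{"hand":1,"tx":0.38,"ty":-0.16,"tz":0,"turn":0.63},{"hand":1,"tx":0.38,"ty":-0.16,"tz":0,"turn":0.72},{"hand":1,"tx":0.38,"ty":-0.16,"tz":0,"turn":0.73}])

```text
time_s: 34.9
tcp_pos: [0.7248, -0.1261, 0.0867]
eef_rot: [-180.0, 0.1, 0.2]
contact_force: [0.7, -0.4, -0.6]
gripper_width: 0.0005
gripper_force: 0.0
```

Run:
```python
from h import *
c=cap('top'); d=cap('side'); s=r.get_state(); print(s['tcp_pos'],s['eef_rot'],s['gripper_width'],s['joints'])
H=HANDLE+[0,0,.025]
S=((.5586,.162),(.5047,.159),(.4508,.156))
for q in ([c],[d],[c,d]): print('in slots',[np.round(fit(q,H,(x,y,.05),(.006,.006,.05))[0],4) for x,y in S])
for n in('top','side'): print([(round(d['score'],2),d['extent']) for d in r.trace('gauge_1',n)])
print(fit([c,d],BAR,(.680,.094,4.75),(.004,.004,.1)))
for n,l in (('top','tape_roll'),('top','flux_jar'),('top','board_small')):
    print(l,[(round(x['score'],2),x['extent']) for x in r.trace(l,n)[:1]])
R=.235
for t in range(273,182,-10):
    for dd in ((.04,.0165) if t==273 else (.0165,)):
        a=np.radians(t); print(t,np.round([.680+R*np.cos(a)-dd*np.sin(a),.0945+R*np.sin(a)+dd*np.cos(a)],4))
x0,y0,k=230,130,3
overlay(c,[(H,(x,y,.05)) for x,y in S],(230,130,440,260),3.8,'o11.png')
```

```text
[ 0.72452095 -0.12608757  0.08727777] [-1.79996160e+02  3.26643812e-02 -1.32045272e-01] 0.00019446459096641246 [ 5.24174184e+00  3.03699858e+01  1.51851186e+00 -7.85491638e-03
 -6.11806875e+01  8.46300002e+01]
in slots [array([0.5582, 0.1635, 0.0109]), array([0.5045, 0.1613, 0.0501]), array([0.4521, 0.1589, 0.0102])]
in slots [array([0.5528, 0.1614, 0.1165]), array([0.5003, 0.1582, 0.1108]), array([0.4488, 0.1559, 0.0664])]
in slots [array([0.5561, 0.1625, 0.0449]), array([0.5042, 0.1599, 0.0145]), array([0.4513, 0.1577, 0.0099])]
[(0.52, [269.8, 225.3, 279.1, 235.0]), (0.5, [191.2, 169.0, 202.4, 182.8]), (0.48, [271.6, 207.9, 274.9, 219.7]), (0.45, [270.7, 189.2, 275.0, 201.6])]
[(0.62, [322.9, 214.8, 337.0, 224.8]), (0.59, [306.1, 209.2, 322.2, 226.1]), (0.41, [345.0, 219.5, 352.9, 230.5])]
(array([0.68227183, 0.09742134, 4.76521765]), np.float64(36.887657165527344))
tape_roll [(0.91, [434.3, 138.2, 456.6, 162.0])]
flux_jar [(0.77, [192.8, 164.5, 205.3, 182.6])]
board_small [(0.95, [175.1, 215.1, 194.0, 242.2])]
273 [ 0.7322 -0.1381]
273 [ 0.7088 -0.1393]
263 [ 0.6677 -0.1408]
253 [ 0.6271 -0.1351]
243 [ 0.588  -0.1224]
233 [ 0.5518 -0.1031]
223 [ 0.5194 -0.0778]
213 [ 0.4919 -0.0473]
203 [ 0.4701 -0.0125]
193 [0.4547 0.0256]
183 [0.4462 0.0657]
```

View pics/o11.png

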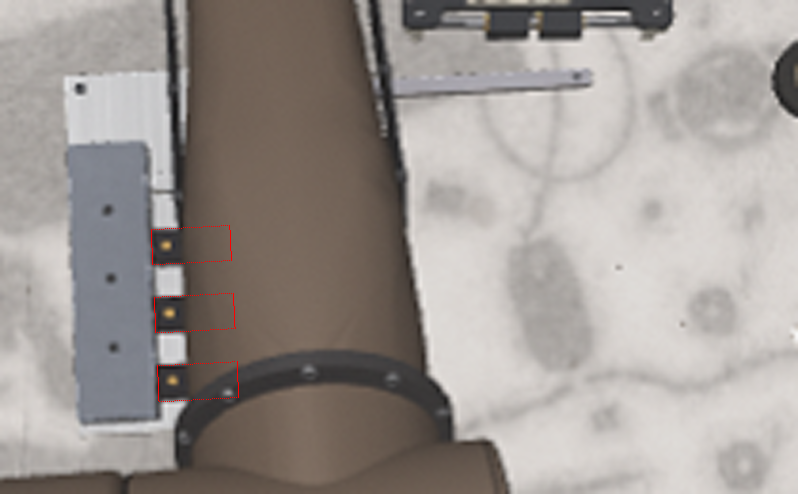

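Call:
drive_tool(commands=[{"hand":1,"tx":0.013,"ty":-0.02,"tz":0,"turn":0.03},{"hand":1,"tx":0.013,"ty":-0.02,"tz":-0.06,"turn":0.03},{"hand":1,"tx":0.013,"ty":-0.02,"tz":-0.12,"turn":0.03},{"hand":1,"tx":0.013,"ty":-0.02,"tz":-0.15,"turn":0.03},{"hand":1,"tx":0.013,"ty":-0.02,"tz":-0.15,"turn":0.03},{"hand":1,"tx":0.013,"ty":-0.02,"tz":-0.15,"turn":0.03}])

```text
time_s: 35.85
tcp_pos: [0.733, -0.1383, -0.0018]
eef_rot: [180.0, -0.0, 2.7]
contact_force: [-0.3, 0.2, 0.4]
gripper_width: 0.0005
gripper_force: 0.0
```

Call:
drive_tool(commands=[{"hand":1,"tx":-0.018,"ty":-0.001,"tz":0,"turn":0},{"hand":1,"tx":-0.04,"ty":-0.002,"tz":0,"turn":0},{"hand":1,"tx":-0.063,"ty":-0.003,"tz":0,"turn":-0.037},{"hand":1,"tx":-0.087,"ty":-0.004,"tz":0,"turn":-0.074},{"hand":1,"tx":-0.109,"ty":-0.005,"tz":0,"turn":-0.111},{"hand":1,"tx":-0.132,"ty":-0.002,"tz":0,"turn":-0.148},{"hand":1,"tx":-0.154,"ty":0.001,"tz":0,"turn":-0.185},{"hand":1,"tx":-0.1765,"ty":0.005,"tz":0,"turn":-0.222},{"hand":1,"tx":-0.198,"ty":0.012,"tz":0,"turn":-0.259},{"hand":1,"tx":-0.22,"ty":0.018,"tz":0,"turn":-0.296}])

```text
time_s: 36.85
tcp_pos: [0.601, -0.1272, -0.0002]
eef_rot: [-179.9, -0.2, -24.0]
contact_force: [1.2, 0.4, 0.2]
gripper_width: 0.0006
gripper_force: 0.3
```

Call:
drive_tool(commands=[{"hand":1,"tx":-0.022,"ty":0.008,"tz":0,"turn":-0.037},{"hand":1,"tx":-0.042,"ty":0.018,"tz":0,"turn":-0.074},{"hand":1,"tx":-0.062,"ty":0.028,"tz":0,"turn":-0.111},{"hand":1,"tx":-0.082,"ty":0.04,"tz":0,"turn":-0.148},{"hand":1,"tx":-0.1,"ty":0.053,"tz":0,"turn":-0.185},{"hand":1,"tx":-0.118,"ty":0.0675,"tz":0,"turn":-0.222},{"hand":1,"tx":-0.136,"ty":0.082,"tz":0,"turn":-0.259},{"hand":1,"tx":-0.152,"ty":0.098,"tz":0,"turn":-0.296},{"hand":1,"tx":-0.167,"ty":0.115,"tz":0,"turn":-0.333},{"hand":1,"tx":-0.182,"ty":0.133,"tz":0,"turn":-0.37}])

```text
time_s: 37.85
tcp_pos: [0.492, -0.0471, -0.0006]
eef_rot: [-179.8, -0.1, -57.3]
contact_force: [1.1, -0.3, -0.2]
gripper_width: 0.0006
gripper_force: 0.3
```

Call:
drive_tool(commands=[{"hand":1,"tx":-0.012,"ty":0.019,"tz":0,"turn":-0.037},{"hand":1,"tx":-0.025,"ty":0.039,"tz":0,"turn":-0.074},{"hand":1,"tx":-0.036,"ty":0.058,"tz":0,"turn":-0.111},{"hand":1,"tx":-0.045,"ty":0.079,"tz":0,"turn":-0.148},{"hand":1,"tx":-0.053,"ty":0.1,"tz":0,"turn":-0.185},{"hand":1,"tx":-0.062,"ty":0.1215,"tz":0,"turn":-0.222},{"hand":1,"tx":-0.0665,"ty":0.142,"tz":0,"turn":-0.259},{"hand":1,"tx":-0.0715,"ty":0.157,"tz":0,"turn":-0.28},{"hand":1,"tx":-0.074,"ty":0.168,"tz":0,"turn":-0.3},{"hand":1,"tx":-0.075,"ty":0.174,"tz":0,"turn":-0.31}])

```text
time_s: 38.85
tcp_pos: [0.4469, 0.0576, -0.0009]
eef_rot: [-179.8, 0.1, -85.1]
contact_force: [-0.1, -0.4, -0.3]
gripper_width: 0.0004
gripper_force: 0.2
```

Now small steps to the shut stop.

Call:
drive_tool(commands=[{"hand":1,"tx":0,"ty":0.004,"tz":0,"turn":-0.01},{"hand":1,"tx":0,"ty":0.008,"tz":0,"turn":-0.02},{"hand":1,"tx":0,"ty":0.011,"tz":0,"turn":-0.02},{"hand":1,"tx":0,"ty":0.011,"tz":0,"turn":-0.02}])

```text
time_s: 39.25
tcp_pos: [0.4465, 0.0635, -0.0024]
eef_rot: [-180.0, 0.0, -86.9]
contact_force: [0.2, 0.5, -0.3]
gripper_width: 0.0006
gripper_force: 0.0
```

Call:
drive_tool(commands=[{"hand":1,"tx":0,"ty":0.002,"tz":0,"turn":0},{"hand":1,"tx":0,"ty":0.004,"tz":0,"turn":0},{"hand":1,"tx":0,"ty":0.004,"tz":0,"turn":0}])

```text
time_s: 39.55
tcp_pos: [0.4463, 0.0649, -0.0025]
eef_rot: [180.0, -0.1, -86.9]
contact_force: [2.8, -7.1, 0.7]
gripper_width: 0.0005
gripper_force: 3.6
```

Call:
drive_tool(commands=[{"hand":1,"tx":0,"ty":0.002,"tz":0,"turn":0},{"hand":1,"tx":0,"ty":0.004,"tz":0,"turn":0},{"hand":1,"tx":0,"ty":0.004,"tz":0,"turn":0}])

```text
time_s: 39.85
tcp_pos: [0.4462, 0.0651, -0.0025]
eef_rot: [179.9, -0.3, -86.9]
contact_force: [10.4, -22.0, 0.8]
gripper_width: 0.0007
gripper_force: 11.6
```

Call:
drive_tool(commands=[{"hand":1,"tx":0,"ty":-0.01,"tz":0,"turn":0},{"hand":1,"tx":0,"ty":-0.04,"tz":0,"turn":0},{"hand":1,"tx":0,"ty":-0.08,"tz":0.06,"turn":0},{"hand":1,"tx":0,"ty":-0.16,"tz":0.12,"turn":0},{"hand":1,"tx":0,"ty":-0.24,"tz":0.18,"turn":0},{"hand":1,"tx":0,"ty":-0.32,"tz":0.2,"turn":0},{"hand":1,"tx":0,"ty":-0.4,"tz":0.2,"turn":0},{"hand":1,"tx":0,"ty":-0.48,"tz":0.2,"turn":0},{"hand":1,"tx":0,"ty":-0.54,"tz":0.2,"turn":0},{"hand":1,"tx":0,"ty":-0.54,"tz":0.2,"turn":0}])

```text
time_s: 40.85
tcp_pos: [0.4457, -0.2605, 0.1173]
eef_rot: [180.0, -0.0, -87.2]
contact_force: [-0.1, 0.6, -0.1]
gripper_width: 0.0005
gripper_force: 0.0
```

Run:
```python
from h import *
c=cap('top'); d=cap('side'); s=r.get_state(); print(s['tcp_pos'],s['qd'])
H=HANDLE+[0,0,.025]
S=((.5586,.162),(.5047,.159),(.4508,.156))
for q in ([c],[d],[c,d]): print('in slots',[np.round(fit(q,H,(x,y,.05),(.006,.006,.05))[0],4) for x,y in S])
print(fit([c,d],BAR,(.680,.094,3.19),(.004,.004,.1)),fit([c],BAR,(.680,.094,3.19),(.004,.004,.1)))
overlay(c,[],(220,130,380,260),5,'o12.png')
```

```text
[ 0.44562679 -0.25689509  0.11699858] [ 3.05999858 -0.9786551  -0.92676101 -0.08321569  0.03432821 -0.721747  ]
in slots [array([0.5581, 0.1631, 0.0318]), array([0.5043, 0.1603, 0.0574]), array([0.4513, 0.1573, 0.0564])]
in slots [array([0.5537, 0.16  , 0.0964]), array([0.5014, 0.1571, 0.0835]), array([0.4488, 0.1545, 0.0707])]
in slots [array([0.5572, 0.1623, 0.036 ]), array([0.5042, 0.1594, 0.0315]), array([0.4503, 0.1562, 0.054 ])]
(array([0.67860994, 0.09549355, 3.18312294]), np.float64(34.9789924621582)) (array([0.67949504, 0.09734581, 3.19253059]), np.float64(11.8351469039917))
```

View pics/o12.png

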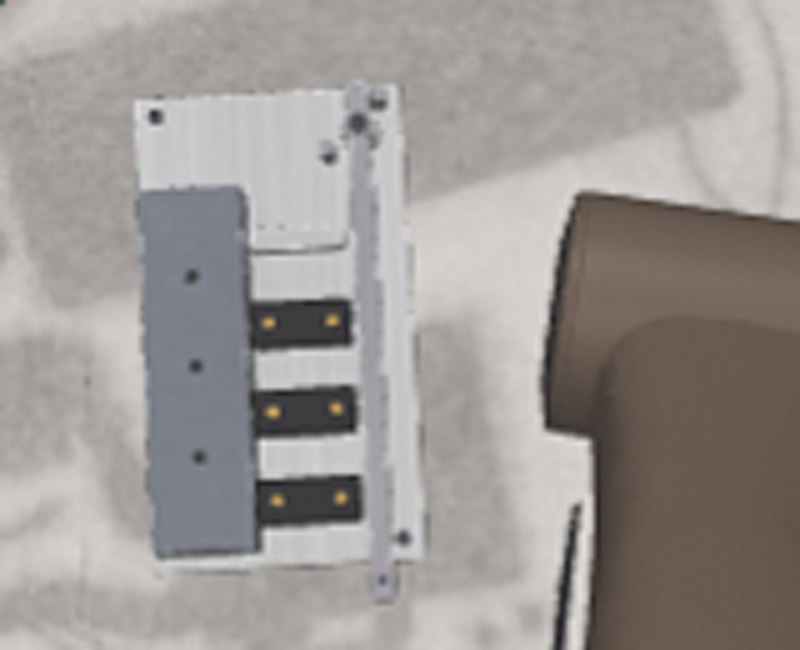

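The three gauges sit flush against the block at rows 322, 410 and 500. The bar is shut behind their handles, with about 3 mm clearance, and the bystanders are undisturbed. Handing in.

```bash
python3 -c "
from plant import r
print(r.close_job())"
```

```text
the job is handed in; nothing more can be done
None
```

The job is handed in: all three gauges on the desk are home in slots 1–3, the keeper bar is swung shut behind their handles, the tape roll, jar and board were not touched, and the judge's verdict was not returned.

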